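# Pin the tube rotator's shaft and lock the linchpin's ring

### The arm

A 6-joint arm with a two-finger parallel gripper is mounted at the origin on a cart in front of the work surface, level with it; the furniture and walls round the work are solid. World frame = base frame: x ahead of the robot, y to its left, z up, the work surface at z = 0. Lengths are in m, angles in rad, forces in N, time in s.
With the tool pointing down it reaches from about 0.4 to 0.825 m from the base axis. Payload 7 kg.
Tool frame: the origin (TCP) lies between the finger pads; the fingertips stand r.finger_overhang ahead of it and the grasp point (between the pads) lies 6 mm ahead of it (r.finger_overhang is the distance from the TCP to the fingertips, in m); z points along the fingers, y is the direction in which the jaws open and shut (so a half turn about z gives the same grasp; the last joint's range is limited). The gripper opens to 88 mm and grips with 3 to 60 N. Pads are 19 mm wide; open, the fingers measure 130 mm over their backs; the gripper's body (78 mm by 193 mm) begins 47 mm behind the grasp point.
Start: joints at [-0.945, 0.359, 0.012, 0, -1.224, -0.288], TCP at [0.224, -0.637, 0.23] pointing down, gripper open.
Joint ranges: [-3.07, 3.07], [-1.43, 2.12], [-1.02, 1.25], [-3.03, 1.67], [-3.05, -0], [-3.03, 3.03]. Speed limits (rad/s): [2.39, 2.39, 3.01, 3.14, 3.14, 3.14].

### API

Orientations are given as a 3x3 rotation matrix whose columns are the frame's x, y, z axes.
In Python, from rig import r, optics, close_job gives the robot as it stands.
- The arm moves only by the tool arm_command, never from a script. Its argument "deltas" is a list of rows, each an object with "linear": the shift along the tool's x, y, z in cm, a list of three; "rotation": the turn, a rotation vector about the tool's x, y, z in rad, a list of three. In form: [{"linear": [tx, ty, tz], "rotation": [ax, ay, az]}, ...]. A call has 1 to 10 rows; each row is the pose to reach, as a shift and turn from the pose commanded when the call began, along the tool's axes at that moment; what a row does not reach only later rows make up. A row lasts 1/8 s, in which the tool goes at most 62.5 mm and 10.7 degrees, less where a joint would pass 70% of its speed; a pose out of reach is approached as far as the arm can. A call with a gripper value outside its range is refused whole. "fingers" is the finger opening in cm, from 0 to 8.76, set as the call begins (left out, the last holds). The fingers move at their own pace and stop on an object; "grip_force" is the grip in N (left out, the last holds). Time passes only in rows, so rows that repeat a pose let the fingers close. It gives the time, the measured TCP pose, the force and the opening at its end, in the units of the state.
- r.read_state(): the state, without advancing time (a new reading comes with each control period).
- optics.snapshot(name): name is "side" or "top"; returns the picture (420x560x3 uint8, red, green, blue); there is no depth.
- optics.camera_info(name): a dict with "vfov" (degrees; the focal length in pixels is half the picture's height over the tangent of half this angle, whatever the lens; pixels are square), "cx", "cy" (the principal point, pixels), "extrinsics" (4x4, takes a point from world to camera coordinates). Camera axes: x right, y up, looking along -z (the intrinsics and any distortion apply to the point x, -y, -z); pixel columns grow to the right and rows downward; lengths in m; the calibration is good to about 2 mm. A picture is of the moment at which its call begins. camera_info takes no time and is no camera call.
- close_job(): hands the job in, once; it reports no verdict.
Trained networks look in the newest picture that a camera, given by its name, has taken for a name from the list of things; names that differ only in an ending like _2 or _b are one class to them, and where a whole thing is asked for, a point or a joint stands for the part that bears it (a point fixed in the world has none). Each returns a list of dicts, best first, with "confidence" (0 to 1); they miss things now and then, are a little off and sometimes report something else, mostly with a low value. They report only what shows in the picture. A call takes as long as a camera call. They do not tell look-alikes from the thing itself.
- optics.search_frame(camera, label): "xy" ([column, row] in pixels, amid what is visible of it).
- optics.spot_point(camera, label): "xy" ([column, row] in pixels: a listed point, or the origin of a listed thing).
The state is a dict: "clock": time; "joint_positions": joint angles; "dq": joint speeds; "joint_efforts": joint torques, N m; "ee_pos": TCP position; "tool_rot": TCP orientation; "ft_force": force on the tool from outside, world axes, zero at the start; "moment": the same for the moment, N m; "finger_gap": finger opening in m.
Only numpy, scipy, OpenCV 4.12 (cv2) and the standard library are available. Lean on these libraries where they do the work, as an engineer would, in place of code of your own. Each camera call takes 0.05 s, during which the arm holds its last target.

### The job

Take the linchpin out of its stand, feel for the cross hole near the free end of the rotator's shaft and push the pin gently down through it until its shoulder sits on the shaft. Turn it so that its ring points outwards past the shaft's end, let go, then press the ring's tab down so that the ring swings over the shaft's end fully home against the pin's tail. Be gentle throughout: pushing the pin in must never load the shaft with more than 40 N, and the ring needs only light pushes; leave the timer, the beaker, the tape roll and the marker pen where they are.

Things in the scene. Friction and masses are not known exactly. Their poses are not given: they have to be found in the camera images.
- rotator: Fixed tube rotator: grey base, white motor housing at its rear (+x; from x=122 mm, 151 mm high), grey carrier disc (80 mm diameter, from x=63 mm, top z=140), hub (radius 16, from x=40), then a level steel shaft, centre line y=0, z=100 mm, free end towards its own -x (to the robot at yaw 0). Origin on the worktop (z=0) under the mark shaft_top.
- shaft_top (a point): Fixed mark on the shaft's top line (z=111 mm), rotator's axes; NOT the hole. The shaft ends in a square block, 24 long (x) x 22 x 22 mm, flat top at z=111; a vertical through hole, 11.5 mm diameter, 1.5 mm chamfer, lies mid-block, 12 mm from the free end. The stiff shaft was left so that the hole is 4 to 28 mm from the mark towards -x, y=0; not reported: find it by feel or sight.
- linchpin: Loose steel linchpin, 65 to 110 g, upright in its stand. Origin at the tip's centre, z up the pin. Tip 7 mm diameter, bevelled to 10 mm at z=4; 10 mm shank up to the shoulder (18 mm diameter, z=44 to 56); above it a grip tab 10 (x) x 16 (y) mm to z=84. Its open ring points along its own -x: in use its x lies along the rotator's x. Seated, the origin is 44 mm below the shaft's flat top.
- ring_hinge (a point): Centre of the ring's hinge on the linchpin, on the pin's axis 52 mm above its tip (8 mm above the shaft's flat top when seated). Hinge axis: the pin's y; cross pin 38 mm long, 5.6 mm thick. Ring of 4 mm wire, 30 mm wide inside, outer bar 40 mm from the hinge.
- ring (a joint): Ring angle, rad: 0 = fully home, hanging against the pin's tail (10 degrees off the pin's axis, towards its -x); 1.40 = level, pointing along the pin's -x, as it starts (1.25 to 1.40). Stiff hinge, 0.06 N m: it stays where it is left; firm stop at 0.
- ring_tab (a point): Middle of the free edge of the ring's tab, 14 mm wide, 3 thick, standing 20 mm off the outer bar square to the ring (up when level). It moves on a 45 mm arc about the hinge: from 40 mm out (pin's -x) and 20 above it to 27 out and 36 below when home. A push that follows this arc (down, then inwards under the hinge) brings it to a firm stop; a straight push down binds near the end.
- pin_stand: Grey plastic block, 36 x 75 x 46 mm, fixed on the worktop, with two vertical through holes of 11.5 mm at y = -18 and +18 mm; the linchpin stands in the y = -18 mm one, its shoulder on the block's top. Origin at the middle of its underside.
- timer: Bystander: small bench timer, 68 x 68 x 20 mm, loose. Origin at the middle of its underside.
- beaker: Bystander: clear beaker, 54 mm diameter, 69 mm high, loose. Origin at the middle of its underside.
- tape_roll: Bystander: roll of tape lying flat, 98 mm diameter, 25 mm high, loose. Origin at the middle of its underside.
- marker_pen: Bystander: marker pen lying flat, 135 mm long, 17 mm thick, loose. Origin at the middle of its underside.
There are look-alikes about, which are no part of the job. What is shaped like the linchpin but turquoise is not meant.

How it is judged:
On the way, in this order (a step that is already met when the one before it is completed fails the run):
1. the linchpin is through the shaft's hole, its shoulder down on the shaft (z of linchpin in the frame of rotator between 0.063 and 0.071 m and x of linchpin in the frame of rotator between -0.032 and 0 m and y of linchpin in the frame of rotator between -0.005 and 0.005 m and angle between linchpin's own z axis and vertical below 0.15 rad and contact force between linchpin and rotator above 0.2 N), for 0.2 s.
2. the ring is swung over the shaft's end, fully home (value of joint ring below 0.12 rad), for 0.2 s.
At the end, for the whole second after the job is handed in: Linchpin upright within 0.15 rad in the shaft's cross hole, shoulder on the shaft within 4 mm, within 5 mm of the shaft's centre line and 0 to 32 mm outwards of the mark; ring within 0.12 rad of fully home round the shaft's end; pin released and at rest (z of linchpin in the frame of rotator between 0.063 and 0.071 m and x of linchpin in the frame of rotator between -0.032 and 0 m and y of linchpin in the frame of rotator between -0.005 and 0.005 m and angle between linchpin's own z axis and vertical below 0.15 rad and value of joint ring below 0.12 rad and linear speed of linchpin below 0.02 m/s); the robot touches nothing.
It fails at once if with the ring still open, the linchpin presses on the rotator or its shaft with more than 40 N (contact force between linchpin and rotator above 40 N and value of joint ring above 0.9 rad).
It fails at once if at any time the linchpin (ring included) strains against the rotator or its shaft with more than 70 N (contact force between linchpin and rotator above 70 N).
It fails at once if a bystander (timer, beaker, tape roll or marker pen) is shifted by more than 25 mm (distance of any of timer, beaker, tape_roll, marker_pen from where it was at the start of the episode above 0.025 m).
It also fails if it takes over 72 s, if anything falls off the work surface, if the arm or the gripper's body presses on something with over 40 N, if the wrist force passes 120 N, or if a joint passes its speed limit or range.

## Working session

There is one attempt and no reset: what is moved stays moved. The work goes in short steps, Python scripts to look and compute and a tool call to move; the robot and the scene stay as the last step left them, time stands still between calls to the robot, and variables do not carry over. Pictures are saved under pics/ and viewed, and the job is handed in when it is done.

Besides the shell and the picture viewer there is one more tool, called as name(argument=value, ...), one argument or row to a line, values as JSON. arm_command: Moves the arm, as the interface text tells. Its arguments: {"type":"object","properties":{"deltas":{"type":"array"},"fingers":{"type":"number"},"grip_force":{"type":"number"}},"required":["deltas"]}

```bash
ls; mkdir -p pics; python3 - <<'E'
from rig import r, optics
import cv2, numpy as np
print(r.read_state(), r.finger_overhang)
for n in ("side","top"):
    im=optics.snapshot(n); cv2.imwrite(f"pics/{n}0.png",im[:,:,::-1])
    print(n,optics.camera_info(n))
    for l in ("rotator","linchpin","pin_stand","ring","timer"):
        print(l,[(np.round(d["xy"],1).tolist(),round(d["confidence"],2)) for d in optics.search_frame(n,l)][:4])
    for l in ("shaft_top","linchpin","ring_hinge","ring_tab","pin_stand","rotator"):
        print("pt",l,[(np.round(d["xy"],1).tolist(),round(d["confidence"],2)) for d in optics.spot_point(n,l)][:4])
print(r.read_state()["clock"])
E
```

```text
pics
{'clock': 0.0, 'joint_positions': array([-9.44908576e-01,  3.59398450e-01,  1.10531234e-02, -3.70141075e-04,
       -1.22411323e+00, -2.88138046e-01]), 'dq': array([ 1.10228318e-04,  6.66195403e-04,  9.13446699e-05, -1.26581661e-05,
        3.57801872e-04,  5.05241500e-04]), 'joint_efforts': array([ 2.95079924e-03, -5.82727003e+01,  2.93050271e+01,  6.99695706e+00,
        6.76034237e-03, -1.33993481e-04]), 'ee_pos': array([ 0.22350968, -0.63639611,  0.22940912]), 'tool_rot': array([[-9.43544437e-01, -3.31245251e-01, -6.91619990e-04],
       [-3.31245944e-01,  9.43543173e-01,  1.55106180e-03],
       [ 1.38791465e-04,  1.69259205e-03, -9.99998558e-01]]), 'ft_force': array([ 0.03920244, -0.76208127, -0.77173093]), 'moment': array([-0.01416542, -0.03457147, -0.00346385]), 'finger_gap': 0.0876429787781544} 0.025
side {'vfov': 45.40565402187249, 'cx': 272.84645240438124, 'cy': 209.37239205618147, 'extrinsics': array([[ 0.99036263, -0.13777642,  0.01412528, -0.50115854],
       [ 0.04059893,  0.38630545,  0.92147698, -0.1194919 ],
       [-0.13241448, -0.91202289,  0.38817606, -1.380
[... 947 characters left out ...]
08,  0.99782159, -1.17118807],
       [ 0.        ,  0.        ,  0.        ,  1.        ]])}
rotator [([245.8, 148.8], 0.93)]
linchpin [([408.8, 238.8], 0.73), ([367.2, 242.9], 0.56), ([380.5, 203.0], 0.42)]
pin_stand [([378.2, 198.5], 0.58)]
ring [([407.7, 223.1], 0.54)]
timer [([319.0, 230.2], 0.63)]
pt shaft_top [([232.3, 192.2], 0.88)]
pt linchpin [([377.6, 230.0], 0.6), ([381.4, 202.0], 0.41), ([233.8, 190.4], 0.27), ([184.7, 263.6], 0.22)]
pt ring_hinge [([386.4, 197.0], 0.55), ([408.6, 242.7], 0.54), ([363.9, 243.5], 0.53)]
pt ring_tab [([381.1, 215.2], 0.55), ([374.6, 232.7], 0.48), ([417.1, 229.6], 0.38)]
pt pin_stand [([377.6, 200.6], 0.56)]
pt rotator [([242.0, 194.1], 0.83)]
1.2
```

View pics/side0.png

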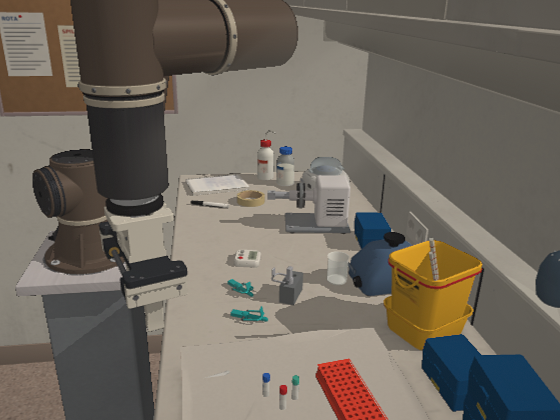

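View pics/top0.png

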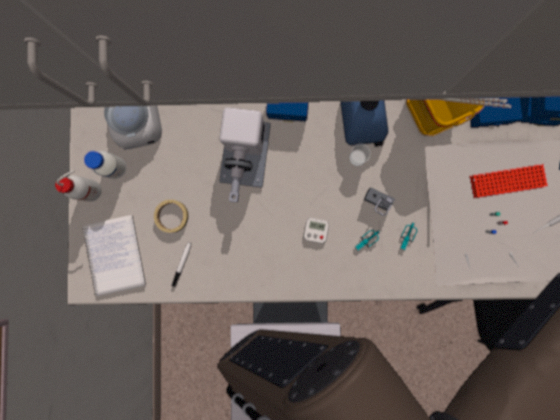

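```bash
python3 - <<'E'
import cv2
a=cv2.imread("pics/side0.png")[250:340,200:330]; cv2.imwrite("pics/side0c.png",cv2.resize(a,None,fx=6,fy=6,interpolation=cv2.INTER_CUBIC))
a=cv2.imread("pics/top0.png")[170:265,340:440]; cv2.imwrite("pics/top0c.png",cv2.resize(a,None,fx=6,fy=6,interpolation=cv2.INTER_CUBIC))
a=cv2.imread("pics/top0.png")[100:240,170:290]; cv2.imwrite("pics/top0r.png",cv2.resize(a,None,fx=4,fy=4,interpolation=cv2.INTER_CUBIC))
a=cv2.imread("pics/side0.png")[140:260,230:380]; cv2.imwrite("pics/side0r.png",cv2.resize(a,None,fx=5,fy=5,interpolation=cv2.INTER_CUBIC))
E
```

```text
(no output)
```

View pics/side0c.png

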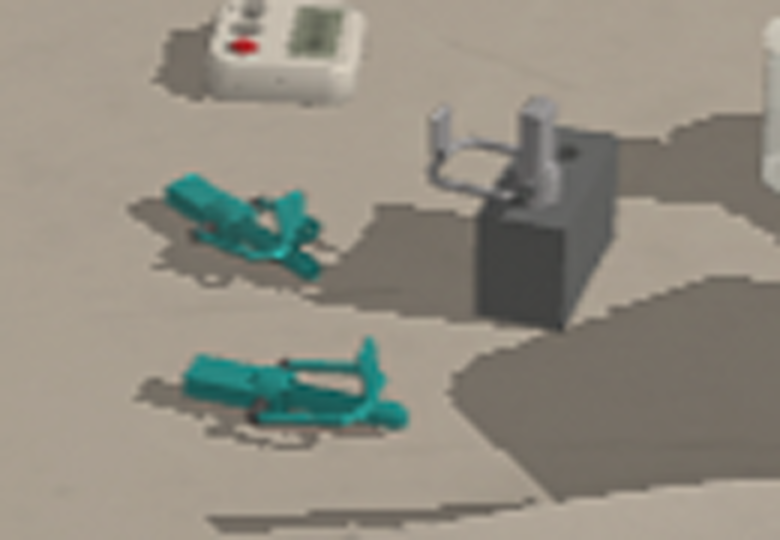

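View pics/top0c.png

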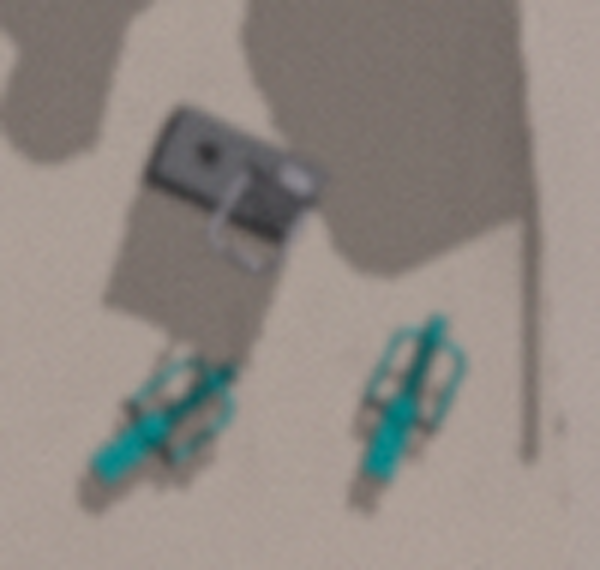

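View pics/top0r.png

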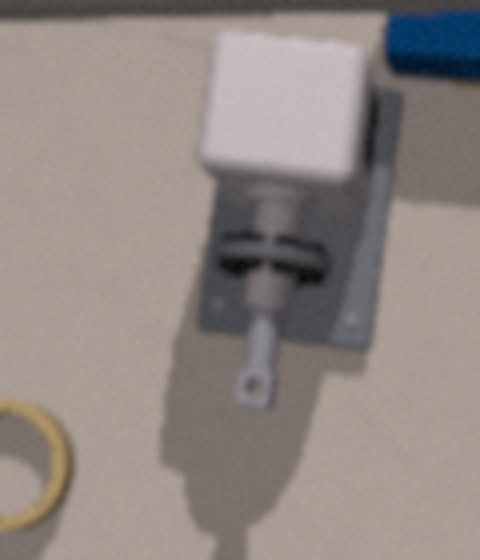

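View pics/side0r.png

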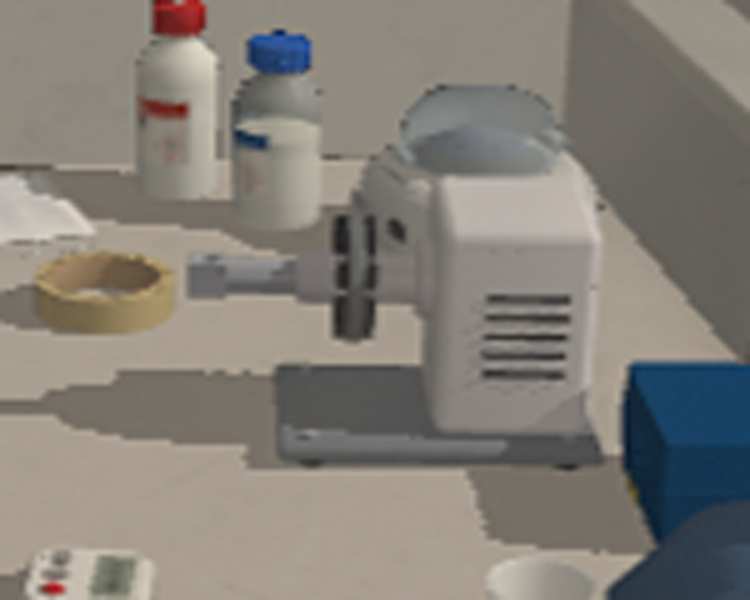

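```bash
cat > h.py <<'E'
import numpy as np, cv2
from rig import r, optics
def cam(n):
    i=optics.camera_info(n); f=210/np.tan(np.radians(i["vfov"])/2); return f,i["cx"],i["cy"],np.array(i["extrinsics"])
def ray(n,p):
    f,cx,cy,E=cam(n); d=np.array([(p[0]-cx)/f,-(p[1]-cy)/f,-1.]); R=E[:3,:3]
    return -R.T@E[:3,3], R.T@d
def onz(n,p,z):
    c,d=ray(n,p); return c+d*(z-c[2])/d[2]
def proj(n,P):
    f,cx,cy,E=cam(n); q=E[:3,:3]@np.array(P)+E[:3,3]; return np.array([cx+f*q[0]/-q[2], cy-f*q[1]/-q[2]])
def tri(p,q):
    c1,d1=ray("top",p); c2,d2=ray("side",q); d1/=np.linalg.norm(d1); d2/=np.linalg.norm(d2)
    A=np.c_[d1,-d2]; s=np.linalg.lstsq(A,c2-c1,rcond=None)[0]; a=c1+s[0]*d1; b=c2+s[1]*d2
    return (a+b)/2, np.linalg.norm(a-b)
def pr(t,*a): print(t,*[np.round(x,4) for x in a])
E
python3 - <<'E'
from h import *
pr("griptop top", onz("top",(389.5,199.7),.086)); pr("griptop side", onz("side",(290,267.2),.086)); pr("tri",*tri((389.5,199.7),(290,267.2)))
pr("emptyhole", onz("top",(374.5,195.3),.046), onz("side",(294.5,275.5),.046)); 
for c in [(180,105),(325,165),(280,240),(148,185)]: pr("corner",onz("top",(340+c[0]/6,170+c[1]/6),.046))
pr("hole shaft",onz("top",(233.6,196.3),.111)); 
pr("shaft_top",onz("top",(232.3,192.2),.111),onz("side",(276.8,190.5),.111)); pr("tri",*tri((232.3,192.2),(276.8,190.5)))
pr("rotator",onz("top",(242.,194.1),0),onz("side",(275.1,226.8),0))
pr("hinge",*tri((386.4,197.0),(289.8,282.9))); pr("hinge z54",onz("top",(386.4,197.),.054),onz("side",(289.8,282.9),.054))
pr("tab",*tri((381.1,215.2),(277,267.8)))
# block corners on top pic: crop4 origin 170,100
for c in [(238,366),(273,370),(270,407),(235,405)]: pr("blk",onz("top",(170+c[0]/4,100+c[1]/4),.111))
for c in [(190,255),(228,262)]: pr("blk side",onz("side",(230+c[0]/5,140+c[1]/5),.111))
# housing top z .151
for c in [(215,33),(367,45),(355,182),(203,160)]: pr("housing",onz("top",(170+c[0]/4,100+c[1]/4),.151))
for l,p,z in [("timer",(316,231),.02),("beaker",(359,156),.069),("tape",(171,215),.025),("pen",(182,265),.017),("turq",(408,238),.01),("turq2",(367,242),.01)]: pr(l,onz("top",p,z))
E
```

```text
griptop top [ 0.5012 -0.2971  0.086 ]
griptop side [ 0.5039 -0.2913  0.086 ]
tri [ 0.5019 -0.2966  0.089 ] 0.0019
emptyhole [ 0.5177 -0.2645  0.046 ] [ 0.5209 -0.262   0.046 ]
corner [ 0.5401 -0.2525  0.046 ]
corner [ 0.5104 -0.3197  0.046 ]
corner [ 0.4754 -0.2975  0.046 ]
corner [ 0.5025 -0.2363  0.046 ]
hole shaft [0.5161 0.1258 0.111 ]
shaft_top [0.5273 0.1292 0.111 ] [0.5358 0.1375 0.111 ]
tri [0.5306 0.1282 0.1144] 0.0074
rotator [0.5327 0.1176 0.    ] [ 0.5289  0.114  -0.    ]
hinge [ 0.5078 -0.2968  0.048 ] 0.0085
hinge z54 [ 0.5115 -0.2961  0.054 ] [ 0.5017 -0.3069  0.054 ]
tab [ 0.4679 -0.2759  0.0776] 0.0166
blk [0.5293 0.1367 0.111 ]
blk [0.5262 0.1131 0.111 ]
blk [0.5012 0.1154 0.111 ]
blk [0.503  0.1389 0.111 ]
blk side [0.5085 0.136  0.111 ]
blk side [0.5298 0.1218 0.111 ]
housing [0.7452 0.1437 0.151 ]
housing [0.7349 0.0437 0.151 ]
housing [0.6442 0.0527 0.151 ]
housing [0.6609 0.1521 0.151 ]
timer [ 0.4197 -0.0982  0.02  ]
beaker [ 0.6266 -0.2202  0.069 ]
tape [0.4731 0.3217 0.025 ]
pen [0.3278 0.2918 0.017 ]
turq [ 0.395  -0.3644  0.01  ]
turq2 [ 0.3854 -0.2458  0.01  ]
```

```bash
python3 - <<'E'
import cv2
a=cv2.imread("pics/side0.png")[258:310,262:312]; cv2.imwrite("pics/s1.png",cv2.resize(a,None,fx=11,fy=11,interpolation=cv2.INTER_CUBIC))
a=cv2.imread("pics/top0.png")[183:223,360:410]; cv2.imwrite("pics/t1.png",cv2.resize(a,None,fx=14,fy=14,interpolation=cv2.INTER_CUBIC))
E
```

```text
(no output)
```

View pics/s1.png

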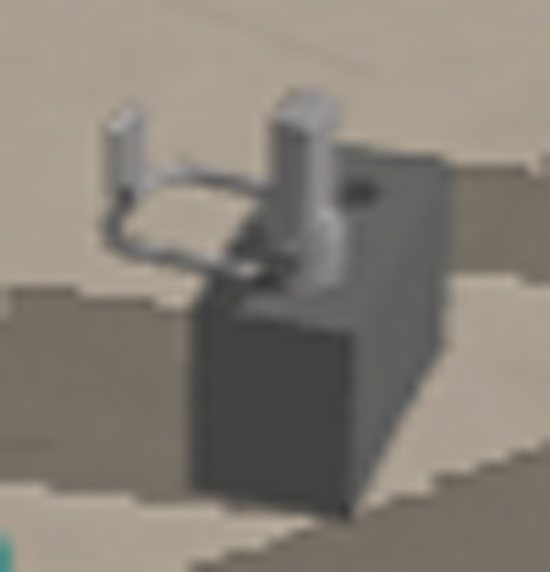

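View pics/t1.png

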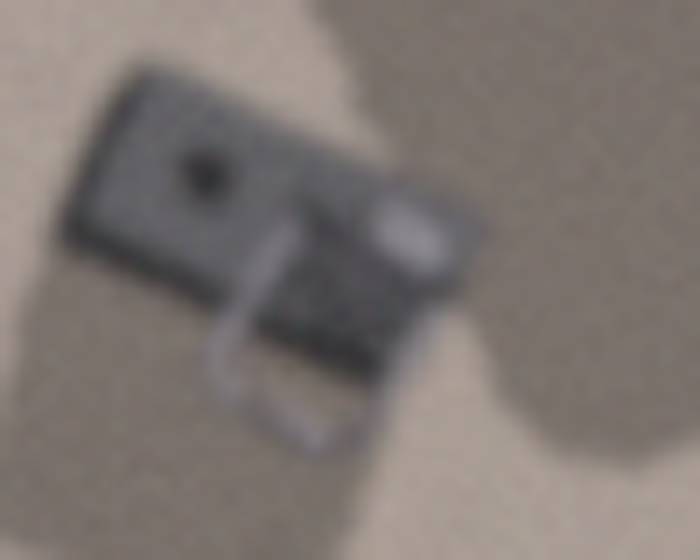

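```bash
cat > pinm.py <<'E'
from h import *
from scipy.optimize import least_squares
def Rz(a): return np.array([[np.cos(a),-np.sin(a),0],[np.sin(a),np.cos(a),0],[0,0,1]])
def pts(p,z0):
    x,y,yaw,q=p; t=q-1.40  # elevation from level
    u=np.array([-np.cos(t),0,np.sin(t)]); w=np.array([np.sin(t),0,np.cos(t)]); h=np.array([0,0,.052])
    yy=np.array([0,1,0])
    L=dict(gt=np.array([0,0,.084]),hl=h+.019*yy,hr=h-.019*yy,cl=h+.040*u+.017*yy,cr=h+.040*u-.017*yy,tab=h+.04*u+.02*w,tabb=h+.04*u,ml=h+.02*u+.017*yy,mr=h+.02*u-.017*yy)
    R=Rz(yaw); return {k:R@v+np.array([x,y,z0]) for k,v in L.items()}
def fit(obs,z0,g):
    f=lambda p:np.concatenate([proj(c,pts(p,z0)[k])-np.array(v) for c,k,v in obs])
    s=least_squares(f,g,loss="soft_l1"); return s.x,f(s.x).reshape(-1,2)
E
python3 - <<'E'
from pinm import *
T=lambda a,b:(360+a/14,183+b/14); S=lambda a,b:(262+a/11,258+b/11)
obs=[("top","gt",T(413,235)),("top","cl",T(215,370)),("top","tab",T(322,440)),("top","hl",T(300,212)),
("side","gt",S(307,97)),("side","tab",S(124,112)),("side","tabb",S(125,210)),("side","cr",S(118,245))]
p,res=fit(obs,.002,[.502,-.297,-.45,1.35]); pr("p",p); print(np.round(res,1))
np.save("pin.npy",p)
for n,(x0,y0,w,hh,s) in dict(top=(360,183,50,40,14),side=(262,258,50,52,11)).items():
    im=cv2.resize(cv2.imread(f"pics/{n}0.png")[y0:y0+hh,x0:x0+w],None,fx=s,fy=s,interpolation=cv2.INTER_CUBIC)
    P={k:((proj(n,v)-[x0-.5,y0-.5])*s).astype(int) for k,v in pts(p,.002).items()}
    for a,b in [("hl","cl"),("cl","cr"),("cr","hr"),("hl","hr"),("tab","tabb")]: cv2.line(im,tuple(map(int,P[a])),tuple(map(int,P[b])),(0,0,255),1)
    cv2.circle(im,tuple(map(int,P["gt"])),4,(0,255,0),1)
    cv2.imwrite(f"pics/o_{n}.png",im)
E
```

```text
p [ 0.5023 -0.2973 -0.4732  1.4553]
[[ 0.1 -0.5]
 [ 0.1  0.9]
 [-0.3 -2.2]
 [-0.6 -0.9]
 [-0.1  1.7]
 [ 0.3  1.1]
 [-0.3 -0.3]
 [-2.1  0.1]]
```

View pics/o_top.png

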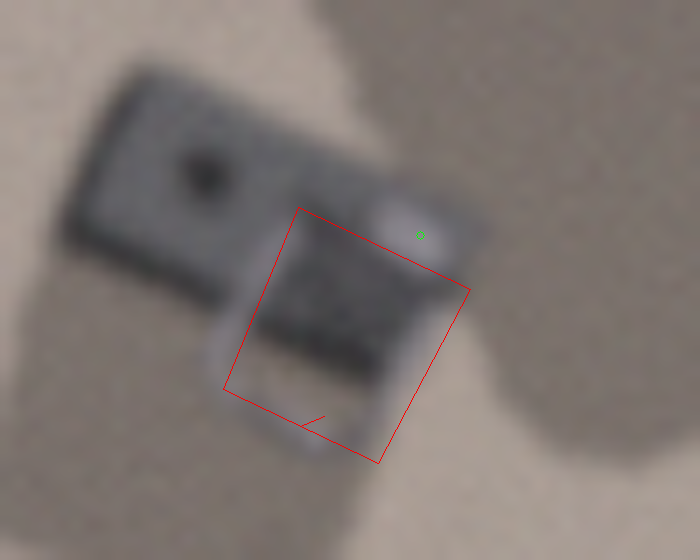

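View pics/o_side.png

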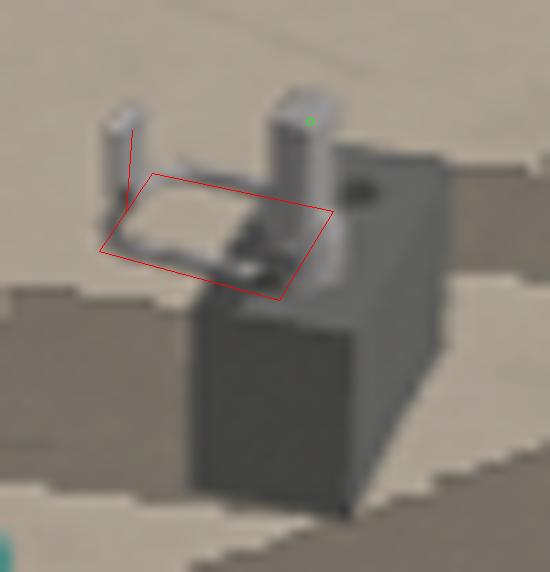

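arm_command(
  deltas=[
    {"linear": [-37.5,22.8,8.0],"rotation": [0,0,0.817]},
    {"linear": [-37.5,22.8,8.0],"rotation": [0,0,0.817]},
    {"linear": [-37.5,22.8,8.0],"rotation": [0,0,0.817]},
    {"linear": [-37.5,22.8,8.0],"rotation": [0,0,0.817]},
    {"linear": [-37.5,22.8,8.0],"rotation": [0,0,0.817]},
    {"linear": [-37.5,22.8,8.0],"rotation": [0,0,0.817]},
    {"linear": [-37.5,22.8,8.0],"rotation": [0,0,0.817]},
    {"linear": [-37.5,22.8,8.0],"rotation": [0,0,0.817]},
    {"linear": [-37.5,22.8,8.0],"rotation": [0,0,0.817]},
    {"linear": [-37.5,22.8,8.0],"rotation": [0,0,0.817]},
  ],
  fingers=4.5,
  grip_force=20,
)

```text
clock: 2.45
ee_pos: [0.5015, -0.2981, 0.1506]
tool_rot: [[-0.887, 0.461, 0.0], [0.461, 0.887, -0.0], [-0.0, -0.0, -1.0]]
ft_force: [0.1, -0.4, -0.4]
finger_gap: 0.0452
```

```bash
cat >> h.py <<'E'
def go(target,yaw_y_deg):
    "tool-axes delta to target (world, m) and tool-y heading"
    s=r.read_state(); R=np.array(s["tool_rot"]); d=np.array(target)-s["ee_pos"]
    a=np.radians(yaw_y_deg); y=np.array([np.cos(a),np.sin(a),0]); z=np.array([0,0,-1.]); x=np.cross(y,z)
    rv=cv2.Rodrigues(R.T@np.c_[x,y,z])[0].ravel()
    print("cm",np.round(R.T@d*100,2),"rot",np.round(rv,4),"at",np.round(s["ee_pos"],4),"F",np.round(s["ft_force"],2),"gap",round(s["finger_gap"],4),"t",s["clock"])
E
python3 - <<'E'
from h import *
for n in ("side","top"): cv2.imwrite(f"pics/{n}1.png",optics.snapshot(n)[:,:,::-1])
go([.502,-.297,.086],62.5)
a=cv2.imread("pics/side1.png")[200:320,210:340]; cv2.imwrite("pics/side1c.png",cv2.resize(a,None,fx=5,fy=5,interpolation=cv2.INTER_CUBIC))
E
```

```text
cm [0.01 0.16 6.47] rot [ 0.      0.0004 -0.0007] at [ 0.5013 -0.2985  0.1507] F [0.2  0.   0.65] gap 0.0447 t 2.55
```

View pics/side1c.png

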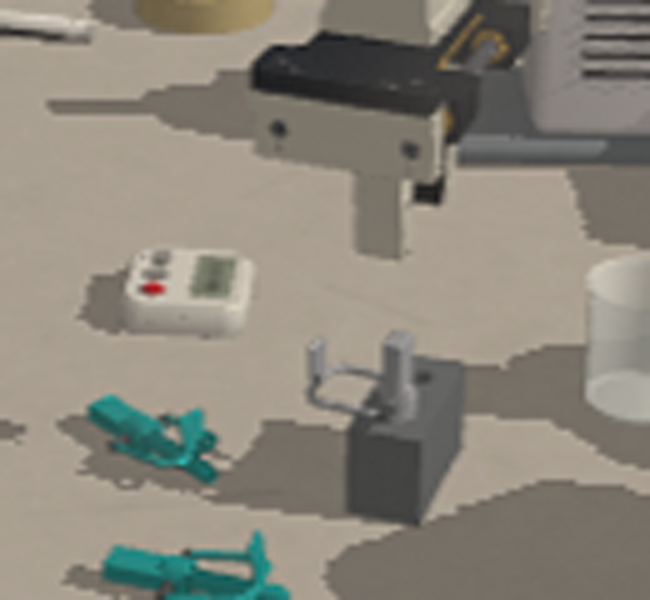

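arm_command(
  deltas=[
    {"linear": [0,0.16,2.5]},
    {"linear": [0,0.16,4.5]},
    {"linear": [0,0.16,6.0]},
    {"linear": [0,0.16,6.47]},
    {"linear": [0,0.16,6.47]},
  ],
)

```text
invalid input
```

```bash
python3 - <<'E'
from h import *
for n in ("side","top"): cv2.imwrite(f"pics/{n}2.png",optics.snapshot(n)[:,:,::-1])
go([.502,-.297,.086],62.5)
a=cv2.imread("pics/side2.png")[230:320,230:340]; cv2.imwrite("pics/side2c.png",cv2.resize(a,None,fx=6,fy=6,interpolation=cv2.INTER_CUBIC))
E
```

```text
cm [0.01 0.16 6.46] rot [ 0.0001  0.0004 -0.0009] at [ 0.5013 -0.2984  0.1506] F [ 0.92  0.24 -0.46] gap 0.0448 t 2.65
```

View pics/side2c.png

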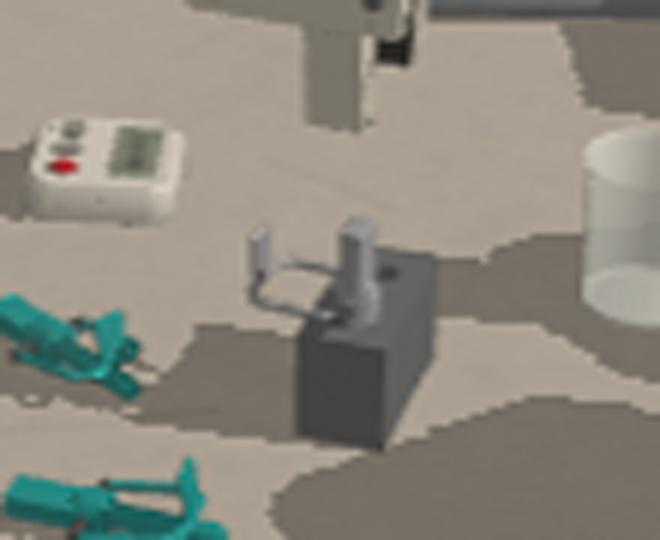

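Rotation must be given in every row.

arm_command(
  deltas=[
    {"linear": [0,0.16,2.5],"rotation": [0,0,0]},
    {"linear": [0,0.16,4.5],"rotation": [0,0,0]},
    {"linear": [0,0.16,6.0],"rotation": [0,0,0]},
    {"linear": [0,0.16,6.45],"rotation": [0,0,0]},
    {"linear": [0,0.16,6.45],"rotation": [0,0,0]},
  ],
)

```text
clock: 3.28
ee_pos: [0.5027, -0.2963, 0.086]
tool_rot: [[-0.887, 0.461, -0.0], [0.461, 0.887, -0.0], [-0.0, -0.0, -1.0]]
ft_force: [0.4, 1.0, -0.0]
finger_gap: 0.0452
```

```bash
python3 - <<'E'
from h import *
for n in ("side","top"): cv2.imwrite(f"pics/{n}2.png",optics.snapshot(n)[:,:,::-1])
go([.502,-.297,.086],62.5)
a=cv2.imread("pics/side2.png")[230:320,230:340]; cv2.imwrite("pics/side2c.png",cv2.resize(a,None,fx=6,fy=6,interpolation=cv2.INTER_CUBIC))
E
```

```text
cm [ 0.07 -0.12  0.06] rot [0.0001 0.0011 0.0008] at [ 0.5031 -0.2963  0.0866] F [ 0.48  0.06 -0.09] gap 0.0451 t 3.375
```

View pics/side2c.png

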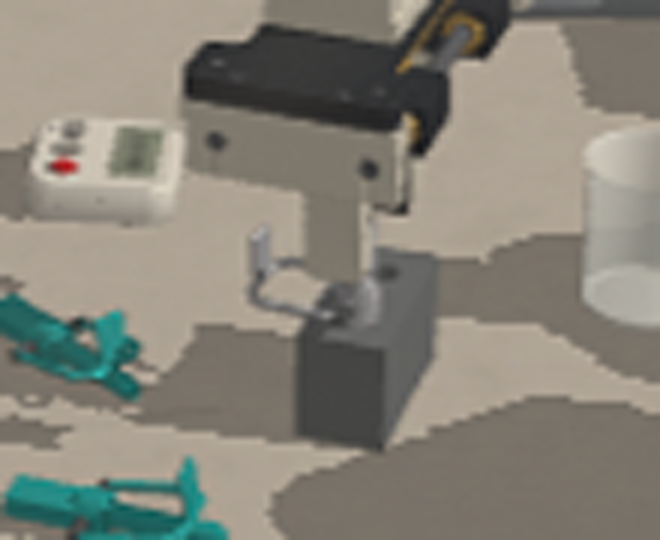

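arm_command(
  deltas=[
    {"linear": [0,0,0],"rotation": [0,0,0]},
    {"linear": [0,0,0],"rotation": [0,0,0]},
    {"linear": [0,0,0],"rotation": [0,0,0]},
    {"linear": [0,0,0],"rotation": [0,0,0]},
    {"linear": [0,0,0],"rotation": [0,0,0]},
    {"linear": [0,0,0],"rotation": [0,0,0]},
  ],
  fingers=1.0,
  grip_force=25,
)

```text
clock: 4.12
ee_pos: [0.5028, -0.296, 0.086]
tool_rot: [[-0.887, 0.461, 0.0], [0.461, 0.887, -0.0], [-0.0, 0.0, -1.0]]
ft_force: [-0.5, 1.2, 1.5]
finger_gap: 0.0149
```

arm_command(
  deltas=[
    {"linear": [0,0,-1],"rotation": [0,0,0]},
    {"linear": [0,0,-3],"rotation": [0,0,0]},
    {"linear": [0,0,-6],"rotation": [0,0,0]},
    {"linear": [0,0,-11],"rotation": [0,0,0]},
    {"linear": [0,0,-12],"rotation": [0,0,0]},
  ],
)

```text
clock: 4.75
ee_pos: [0.5043, -0.2968, 0.2102]
tool_rot: [[-0.888, 0.461, 0.006], [0.461, 0.888, -0.002], [-0.006, 0.001, -1.0]]
ft_force: [-0.1, 0.1, -0.7]
finger_gap: 0.0147
```

```bash
python3 - <<'E'
from h import *
for n in ("side","top"): cv2.imwrite(f"pics/{n}3.png",optics.snapshot(n)[:,:,::-1])
s=r.read_state()
# target: hole (.516,.126); rotator yaw -.095 -> tool y heading 84.6
go([.516,.126,.206],84.6)
a=cv2.imread("pics/side3.png")[200:310,230:340]; cv2.imwrite("pics/side3c.png",cv2.resize(a,None,fx=5,fy=5,interpolation=cv2.INTER_CUBIC))
E
```

```text
cm [18.33 38.05  0.14] rot [ 3.000e-04  3.000e-03 -3.851e-01] at [ 0.5032 -0.2962  0.2076] F [ 0.25  0.58 -1.13] gap 0.015 t 4.85
```

View pics/side3c.png

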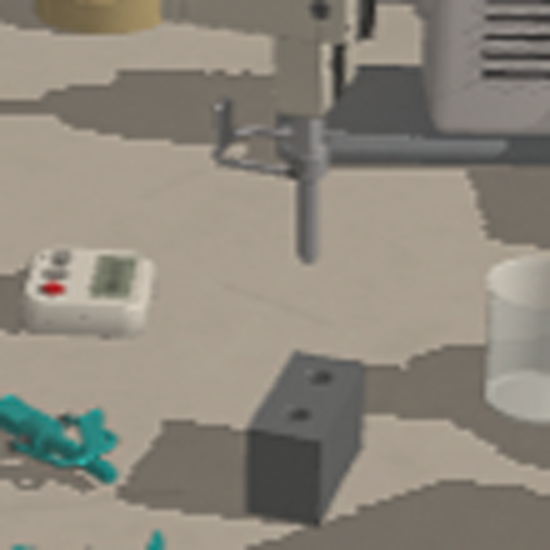

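arm_command(
  deltas=[
    {"linear": [2,4.1,-1.0],"rotation": [0,0,-0.04]},
    {"linear": [4.5,9.3,-1.0],"rotation": [0,0,-0.09]},
    {"linear": [7.1,14.7,-1.0],"rotation": [0,0,-0.15]},
    {"linear": [9.8,20.3,-1.0],"rotation": [0,0,-0.21]},
    {"linear": [12.5,25.9,-1.0],"rotation": [0,0,-0.27]},
    {"linear": [15,31,-1.0],"rotation": [0,0,-0.33]},
    {"linear": [17,35.2,-1.0],"rotation": [0,0,-0.37]},
    {"linear": [18.1,37.5,-1.0],"rotation": [0,0,-0.385]},
    {"linear": [18.37,38.03,-1.0],"rotation": [0,0.003,-0.385]},
    {"linear": [18.37,38.03,-1.0],"rotation": [0,0.003,-0.385]},
  ],
)

```text
clock: 6.1
ee_pos: [0.5145, 0.1258, 0.2148]
tool_rot: [[-0.996, 0.094, -0.005], [0.094, 0.996, -0.0], [0.005, -0.001, -1.0]]
ft_force: [-0.5, -0.5, -0.5]
finger_gap: 0.0146
```

```bash
python3 - <<'E'
from h import *
for n in ("side","top"): cv2.imwrite(f"pics/{n}4.png",optics.snapshot(n)[:,:,::-1])
go([.5155,.126,.200],84.6)
s=r.read_state();p=s["ee_pos"]
print(proj("side",[p[0],p[1],p[2]-.084]),proj("side",[p[0],p[1],p[2]-.04]), proj("side",[.5155,.126,.111]))
a=cv2.imread("pics/side4.png")[130:230,230:350]; cv2.imwrite("pics/side4c.png",cv2.resize(a,None,fx=6,fy=6,interpolation=cv2.INTER_CUBIC))
a=cv2.imread("pics/top4.png")[100:240,170:310]; cv2.imwrite("pics/top4c.png",cv2.resize(a,None,fx=4,fy=4,interpolation=cv2.INTER_CUBIC))
E
```

```text
cm [-0.08  0.09  1.53] rot [-0.0001 -0.0039 -0.0009] at [0.5147 0.1252 0.2153] F [ 0.44 -0.45 -0.96] gap 0.0152 t 6.2
[270.57987488 185.87396902] [270.76266156 171.99190351] [270.72790613 192.07843104]
```

View pics/side4c.png

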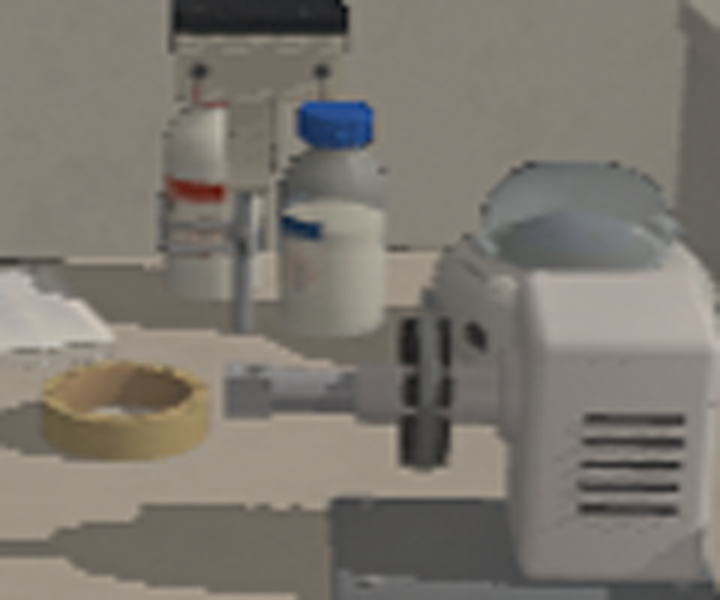

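View pics/top4c.png

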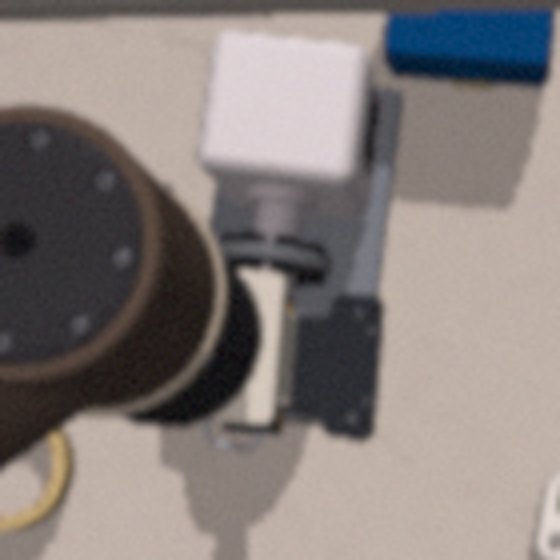

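arm_command(
  deltas=[
    {"linear": [-0.08,0.06,0.5],"rotation": [0,-0.003,0]},
    {"linear": [-0.08,0.06,1.0],"rotation": [0,-0.003,0]},
    {"linear": [-0.08,0.06,1.4],"rotation": [0,-0.003,0]},
    {"linear": [-0.08,0.06,1.7],"rotation": [0,-0.003,0]},
    {"linear": [-0.08,0.06,1.9],"rotation": [0,-0.003,0]},
    {"linear": [-0.08,0.06,2.1],"rotation": [0,-0.003,0]},
    {"linear": [-0.08,0.06,2.2],"rotation": [0,-0.003,0]},
    {"linear": [-0.08,0.06,2.3],"rotation": [0,-0.003,0]},
  ],
)

```text
clock: 7.2
ee_pos: [0.5158, 0.1267, 0.1929]
tool_rot: [[-0.996, 0.094, 0.0], [0.094, 0.996, 0.001], [-0.0, 0.001, -1.0]]
ft_force: [-0.4, 0.4, -0.1]
finger_gap: 0.0148
```

arm_command(
  deltas=[
    {"linear": [0,0,0.15],"rotation": [0,0,0]},
    {"linear": [0,0,0.3],"rotation": [0,0,0]},
    {"linear": [0,0,0.4],"rotation": [0,0,0]},
    {"linear": [0,0,0.5],"rotation": [0,0,0]},
  ],
)

```text
clock: 7.7
ee_pos: [0.5158, 0.1267, 0.1878]
tool_rot: [[-0.996, 0.094, 0.0], [0.094, 0.996, 0.001], [-0.0, 0.001, -1.0]]
ft_force: [0.7, 0.6, -1.0]
finger_gap: 0.0148
```

```bash
python3 - <<'E'
from h import *
cv2.imwrite("pics/side5.png",optics.snapshot("side")[:,:,::-1])
go([.5155,.126,.151],84.6); print(r.read_state()["moment"])
a=cv2.imread("pics/side5.png")[130:230,230:350]; cv2.imwrite("pics/side5c.png",cv2.resize(a,None,fx=6,fy=6,interpolation=cv2.INTER_CUBIC))
E
```

```text
cm [ 0.02 -0.07  3.67] rot [ 0.0005 -0.0001  0.0001] at [0.5157 0.1267 0.1877] F [-0.74  0.41 -0.73] gap 0.0149 t 7.75
[-0.03718814 -0.05262953  0.0040508 ]
```

View pics/side5c.png

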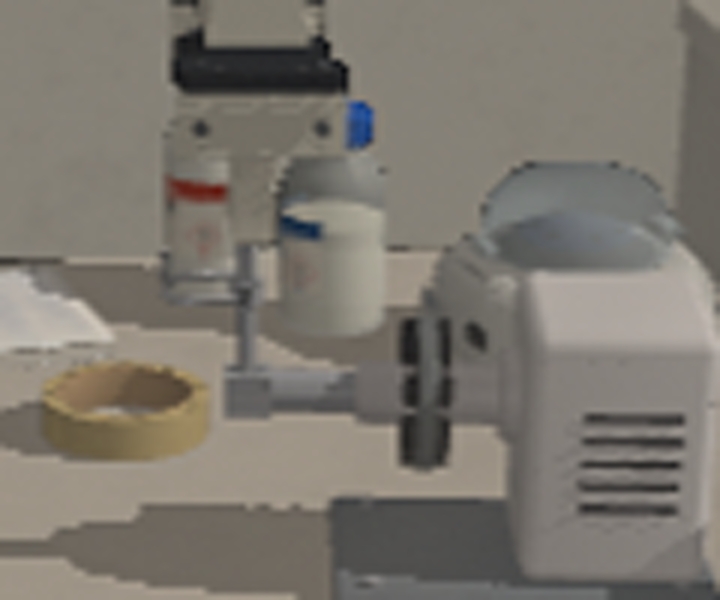

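arm_command(
  deltas=[
    {"linear": [0,0,0.2],"rotation": [0,0,0]},
    {"linear": [0,0,0.4],"rotation": [0,0,0]},
    {"linear": [0,0,0.6],"rotation": [0,0,0]},
    {"linear": [0,0,0.8],"rotation": [0,0,0]},
  ],
)

```text
clock: 8.25
ee_pos: [0.5158, 0.1267, 0.1797]
tool_rot: [[-0.996, 0.094, 0.0], [0.094, 0.996, 0.001], [-0.0, 0.001, -1.0]]
ft_force: [0.8, 0.2, -1.3]
finger_gap: 0.0152
```

arm_command(
  deltas=[
    {"linear": [0,0,0.3],"rotation": [0,0,0]},
    {"linear": [0,0,0.7],"rotation": [0,0,0]},
    {"linear": [0,0,1.1],"rotation": [0,0,0]},
    {"linear": [0,0,1.5],"rotation": [0,0,0]},
    {"linear": [0,0,1.9],"rotation": [0,0,0]},
    {"linear": [0,0,2.2],"rotation": [0,0,0]},
    {"linear": [0,0,2.4],"rotation": [0,0,0]},
  ],
)

```text
clock: 9.12
ee_pos: [0.5159, 0.1268, 0.1558]
tool_rot: [[-0.996, 0.094, 0.0], [0.094, 0.996, 0.001], [-0.0, 0.001, -1.0]]
ft_force: [0.5, 1.1, 0.8]
finger_gap: 0.0147
```

arm_command(
  deltas=[
    {"linear": [0,0,0.15],"rotation": [0,0,0]},
    {"linear": [0,0,0.3],"rotation": [0,0,0]},
    {"linear": [0,0,0.4],"rotation": [0,0,0]},
    {"linear": [0,0,0.4],"rotation": [0,0,0]},
  ],
)

```text
clock: 9.62
ee_pos: [0.5159, 0.1268, 0.1519]
tool_rot: [[-0.996, 0.094, 0.0], [0.094, 0.996, 0.001], [-0.0, 0.001, -1.0]]
ft_force: [1.0, 1.5, -0.4]
finger_gap: 0.0153
```

arm_command(
  deltas=[
    {"linear": [0,0,0.03],"rotation": [0,0,0]},
    {"linear": [0,0,0.06],"rotation": [0,0,0]},
    {"linear": [0,0,0.08],"rotation": [0,0,0]},
  ],
)

```text
clock: 10.0
ee_pos: [0.516, 0.1268, 0.1512]
tool_rot: [[-0.996, 0.094, 0.001], [0.094, 0.996, 0.001], [-0.0, 0.001, -1.0]]
ft_force: [1.7, 2.1, 1.7]
finger_gap: 0.0151
```

arm_command(
  deltas=[
    {"linear": [0,0,0.03],"rotation": [0,0,0]},
    {"linear": [0,0,0.06],"rotation": [0,0,0]},
    {"linear": [0,0,0.06],"rotation": [0,0,0]},
  ],
)

```text
clock: 10.38
ee_pos: [0.5163, 0.1269, 0.151]
tool_rot: [[-0.996, 0.094, 0.001], [0.094, 0.996, 0.001], [-0.001, 0.001, -1.0]]
ft_force: [0.6, 1.3, 5.9]
finger_gap: 0.0151
```

```bash
python3 - <<'E'
from h import *
cv2.imwrite("pics/side6.png",optics.snapshot("side")[:,:,::-1])
go([.5155,.126,.151],84.6); print(r.read_state()["moment"])
a=cv2.imread("pics/side6.png")[140:220,240:330]; cv2.imwrite("pics/side6c.png",cv2.resize(a,None,fx=8,fy=7,interpolation=cv2.INTER_CUBIC))
E
```

```text
cm [ 0.07 -0.1   0.  ] rot [0.001  0.0012 0.0004] at [0.5163 0.1269 0.151 ] F [1.84 2.08 5.5 ] gap 0.0149 t 10.425
[ 0.68134167 -0.50940104  0.00154439]
```

View pics/side6c.png

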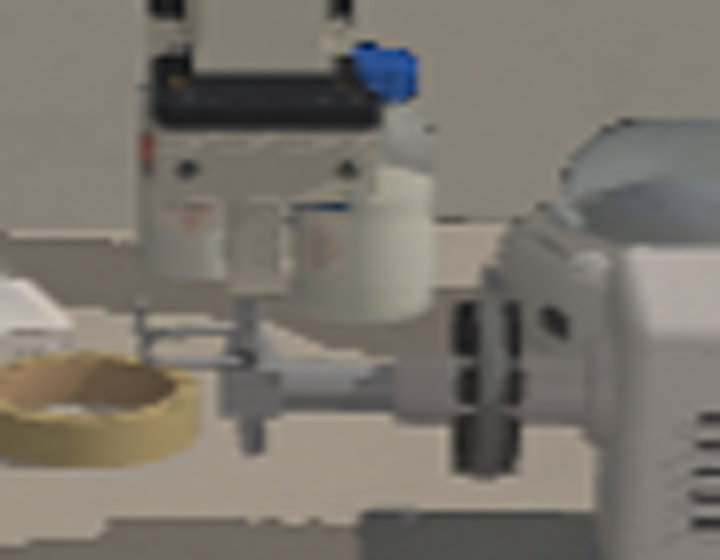

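arm_command(
  deltas=[
    {"linear": [0,0,-0.05],"rotation": [0,0,0]},
    {"linear": [0,0,-0.05],"rotation": [0,0,0]},
    {"linear": [0,0,-0.05],"rotation": [0,0,0]},
    {"linear": [0,0,-0.05],"rotation": [0,0,0]},
  ],
  fingers=4.0,
)

```text
clock: 10.92
ee_pos: [0.5155, 0.1265, 0.1507]
tool_rot: [[-0.996, 0.094, -0.001], [0.094, 0.996, 0.0], [0.001, 0.0, -1.0]]
ft_force: [0.0, 0.7, -0.1]
finger_gap: 0.0395
```

arm_command(
  deltas=[
    {"linear": [0,0,-1],"rotation": [0,0,0]},
    {"linear": [0,0,-3],"rotation": [0,0,0]},
    {"linear": [0,0,-6],"rotation": [0,0,0]},
    {"linear": [3,0,-7],"rotation": [0,0,0]},
    {"linear": [8,0,-7],"rotation": [0,0,0]},
    {"linear": [9,0,-7],"rotation": [0,0,0]},
  ],
)

```text
clock: 11.68
ee_pos: [0.4243, 0.1349, 0.222]
tool_rot: [[-0.996, 0.093, 0.001], [0.093, 0.996, 0.002], [-0.001, 0.002, -1.0]]
ft_force: [0.1, -0.4, -0.4]
finger_gap: 0.0403
```

```bash
python3 - <<'E'
from h import *
for n in ("side","top"): cv2.imwrite(f"pics/{n}7.png",optics.snapshot(n)[:,:,::-1])
go([.5155,.126,.151],84.6)
print(optics.spot_point("side","ring_tab"),optics.spot_point("top","ring_tab"),optics.spot_point("side","ring_hinge"))
a=cv2.imread("pics/side7.png")[140:220,240:330]; cv2.imwrite("pics/side7c.png",cv2.resize(a,None,fx=8,fy=7,interpolation=cv2.INTER_CUBIC))
a=cv2.imread("pics/top7.png")[130:230,180:280]; cv2.imwrite("pics/top7c.png",cv2.resize(a,None,fx=6,fy=6,interpolation=cv2.INTER_CUBIC))
E
```

```text
cm [-9.01 -0.12  7.12] rot [0.0021 0.0016 0.0015] at [0.4258 0.1354 0.2221] F [ 0.45 -0.24  0.37] gap 0.0396 t 11.775
[{'xy': [249.3, 281.0], 'confidence': 0.54}, {'xy': [257.5, 181.9], 'confidence': 0.47}, {'xy': [258.7, 306.3], 'confidence': 0.45}, {'xy': [292.4, 293.8], 'confidence': 0.36}] [{'xy': [231.0, 214.6], 'confidence': 0.52}, {'xy': [415.0, 224.3], 'confidence': 0.41}] [{'xy': [237.4, 290.3], 'confidence': 0.62}, {'xy': [243.9, 315.9], 'confidence': 0.56}, {'xy': [273.3, 191.3], 'confidence': 0.54}]
```

View pics/side7c.png

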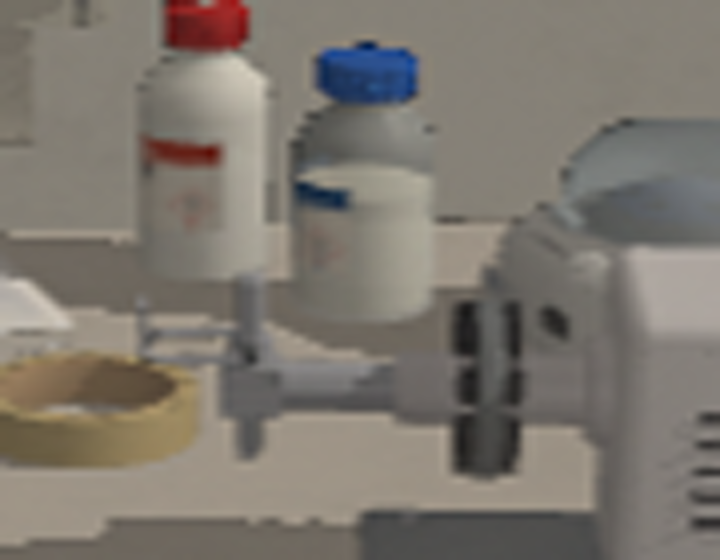

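View pics/top7c.png

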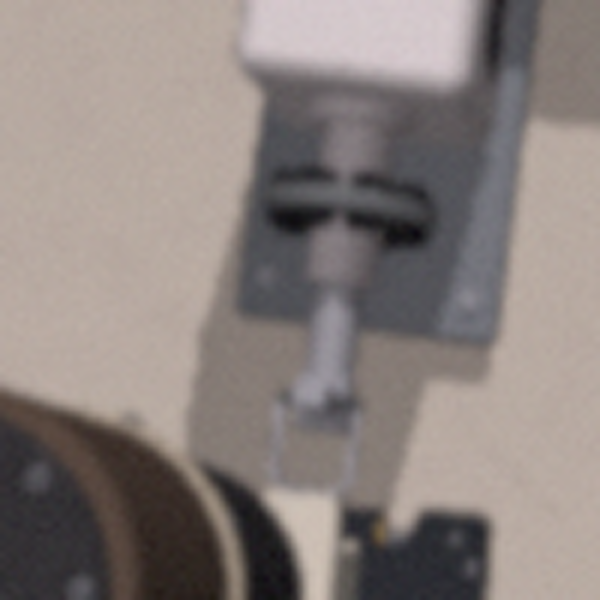

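arm_command(
  deltas=[
    {"linear": [-1.5,-0.07,1.5],"rotation": [0,-0.15,0]},
    {"linear": [-3.0,-0.07,3.0],"rotation": [0,-0.3,0]},
    {"linear": [-3.5,-0.07,3.7],"rotation": [0,-0.45,0]},
    {"linear": [-3.5,-0.07,3.7],"rotation": [0,-0.45,0]},
    {"linear": [-3.5,-0.07,3.7],"rotation": [0,-0.45,0]},
    {"linear": [-3.5,-0.07,3.7],"rotation": [0,-0.45,0]},
  ],
  fingers=0,
  grip_force=10,
)

```text
clock: 12.68
ee_pos: [0.4633, 0.1109, 0.1851]
tool_rot: [[-0.906, 0.07, 0.416], [0.069, 0.997, -0.019], [-0.417, 0.011, -0.909]]
ft_force: [0.5, 0.1, -0.5]
finger_gap: 0.0002
```

```bash
cat > arc.py <<'E'
from h import *
# ring arc in tool axes; contact C rel hinge (out, up)
PIN=np.array([.5155,.1265,.119]); OUT=np.array([-.9955,.0947,0]); UP=np.array([0,0,1.])
def tcp(o,u,e=.005):
    s=r.read_state(); R=np.array(s["tool_rot"]); C=PIN+o*OUT+u*UP
    return C - .025*R[:,2] + e*R[:,0]
def delta(o,u):
    s=r.read_state(); R=np.array(s["tool_rot"]); return R.T@(tcp(o,u)-s["ee_pos"])*100
def table(degs):
    for a in degs: print(a,np.round(delta(.0447*np.cos(np.radians(a)),.0447*np.sin(np.radians(a))),2))
E
python3 - <<'E'
from arc import *
cv2.imwrite("pics/side8.png",optics.snapshot("side")[:,:,::-1])
s=r.read_state(); print(s["ee_pos"],s["tool_rot"],s["clock"],s["finger_gap"],s["joint_positions"])
tip=s["ee_pos"]+.025*s["tool_rot"][:,2]; print("tip rel",(tip-PIN)@OUT,tip[2]-PIN[2],(tip-PIN)@np.array([.0947,.9955,0]))
table([35,26.6,20,10,0,-10,-20,-30,-40,-48,-53,-56])
a=cv2.imread("pics/side8.png")[120:220,220:340]; cv2.imwrite("pics/side8c.png",cv2.resize(a,None,fx=6,fy=6,interpolation=cv2.INTER_CUBIC))
E
```

```text
[0.46335872 0.1111344  0.18517791] [[-0.90635419  0.06978912  0.4167152 ]
 [ 0.06800993  0.99750114 -0.01913452]
 [-0.41700927  0.01099812 -0.90883569]] 12.725 0.000211432724785709 [ 0.84246659 -0.17543686 -1.01508873  0.66716923 -0.55057871 -3.02951446]
tip rel 0.04003522515474925 0.043457022585829064 -0.01972387189693917
35 [0.9  1.94 1.8 ]
26.6 [1.44 1.95 2.17]
20 [1.82 1.95 2.52]
10 [2.31 1.94 3.12]
0 [2.7  1.94 3.8 ]
-10 [2.96 1.93 4.53]
-20 [3.09 1.91 5.3 ]
-30 [3.09 1.9  6.08]
-40 [2.95 1.88 6.84]
-48 [2.74 1.86 7.43]
-53 [2.57 1.85 7.78]
-56 [2.46 1.85 7.98]
```

View pics/side8c.png

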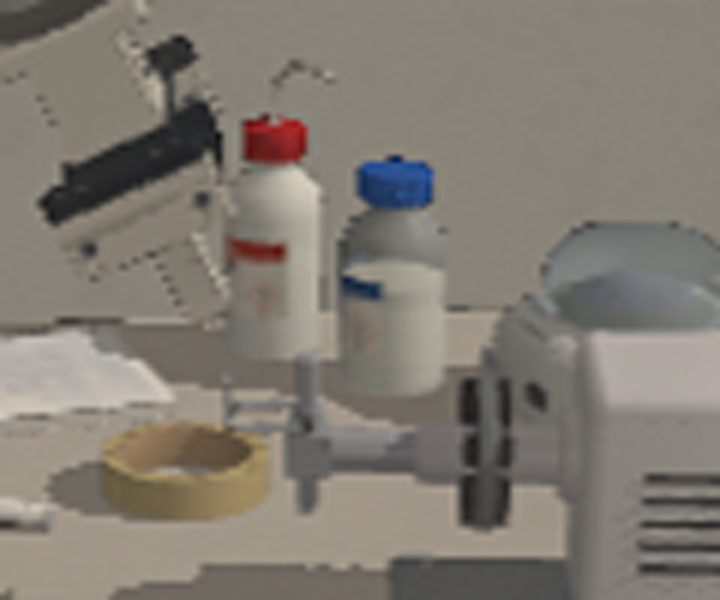

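arm_command(
  deltas=[
    {"linear": [0,0,-0.5],"rotation": [0,0.15,0]},
    {"linear": [0,0,-1.0],"rotation": [0,0.25,0]},
    {"linear": [0,0,-1.0],"rotation": [0,0.25,0]},
    {"linear": [0,0,-1.0],"rotation": [0,0.25,0]},
    {"linear": [0,0,-1.0],"rotation": [0,0.25,0]},
  ],
)

```text
clock: 13.35
ee_pos: [0.4581, 0.1104, 0.1939]
tool_rot: [[-0.981, 0.068, 0.181], [0.069, 0.998, -0.003], [-0.181, 0.01, -0.983]]
ft_force: [0.2, -0.9, 0.8]
finger_gap: 0.0008
```

```bash
cat >> h.py <<'E'
def go2(target,head,tilt):
    s=r.read_state(); R=np.array(s["tool_rot"]); d=np.array(target)-s["ee_pos"]
    a=np.radians(head); y=np.array([np.cos(a),np.sin(a),0]); z=np.array([0,0,-1.]); x=np.cross(y,z)
    D=np.c_[x,y,z]@cv2.Rodrigues(np.array([0,-tilt,0.]))[0]
    print("cm",np.round(R.T@d*100,2),"rot",np.round(cv2.Rodrigues(R.T@D)[0].ravel(),4),"at",np.round(s["ee_pos"],4),"q",np.round(s["joint_positions"],3),"F",np.round(s["ft_force"],1),"t",s["clock"])
E
python3 - <<'E'
from arc import *
go2([.46,.1317,.19],84.6,.25); print(r.read_state()["tool_rot"])
E
```

```text
cm [0.03 2.13 0.41] rot [ 0.015  -0.0684  0.0233] at [0.4581 0.1104 0.1939] q [ 0.762 -0.067 -0.673  0.171 -0.842 -2.509] F [ 0.2 -0.9  0.8] t 13.35
[[-0.98111945  0.06821171  0.18097454]
 [ 0.06884101  0.99762369 -0.00280903]
 [-0.1807361   0.00970248 -0.98348377]]
```

arm_command(
  deltas=[
    {"linear": [0.03,1.1,0.2],"rotation": [0.015,-0.0684,0.0233]},
    {"linear": [0.03,2.13,0.41],"rotation": [0.015,-0.0684,0.0233]},
    {"linear": [0.03,2.13,0.41],"rotation": [0.015,-0.0684,0.0233]},
    {"linear": [0.03,2.13,0.41],"rotation": [0.015,-0.0684,0.0233]},
  ],
)

```text
clock: 13.85
ee_pos: [0.4611, 0.133, 0.1911]
tool_rot: [[-0.965, 0.093, 0.246], [0.091, 0.996, -0.021], [-0.247, 0.002, -0.969]]
ft_force: [0.8, -1.2, -0.2]
finger_gap: 0.0005
```

```bash
sed -i 's/e=.005/e=.006/' arc.py; python3 - <<'E'
from arc import *
cv2.imwrite("pics/side9.png",optics.snapshot("side")[:,:,::-1])
go2([.46,.1317,.19],84.6,.25)
s=r.read_state();tip=s["ee_pos"]+.025*s["tool_rot"][:,2]; print("tip rel",(tip-PIN)@OUT,tip[2]-PIN[2],(tip-PIN)@np.array([.0947,.9955,0]))
table([35,26.6,20,10,0,-10,-20,-30,-40,-48,-53,-56])
a=cv2.imread("pics/side9.png")[120:220,220:340]; cv2.imwrite("pics/side9c.png",cv2.resize(a,None,fx=6,fy=6,interpolation=cv2.INTER_CUBIC))
E
```

```text
cm [ 0.13 -0.13  0.08] rot [ 0.0023 -0.0003 -0.0004] at [0.4612 0.1329 0.1911] q [ 0.849 -0.08  -0.749  0.289 -0.772 -2.708] F [ 0.4 -0.1  0. ] t 13.9
tip rel 0.048514683020591295 0.04790225283209082 0.001257438915743495
35 [-0.   -0.13  2.45]
26.6 [ 0.46 -0.13  2.91]
20 [ 0.78 -0.13  3.32]
10 [ 1.16 -0.14  4.  ]
0 [ 1.41 -0.14  4.74]
-10 [ 1.54 -0.14  5.5 ]
-20 [ 1.53 -0.14  6.28]
-30 [ 1.39 -0.14  7.05]
-40 [ 1.11 -0.15  7.78]
-48 [ 0.8  -0.15  8.32]
-53 [ 0.57 -0.15  8.63]
-56 [ 0.42 -0.15  8.81]
```

View pics/side9c.png

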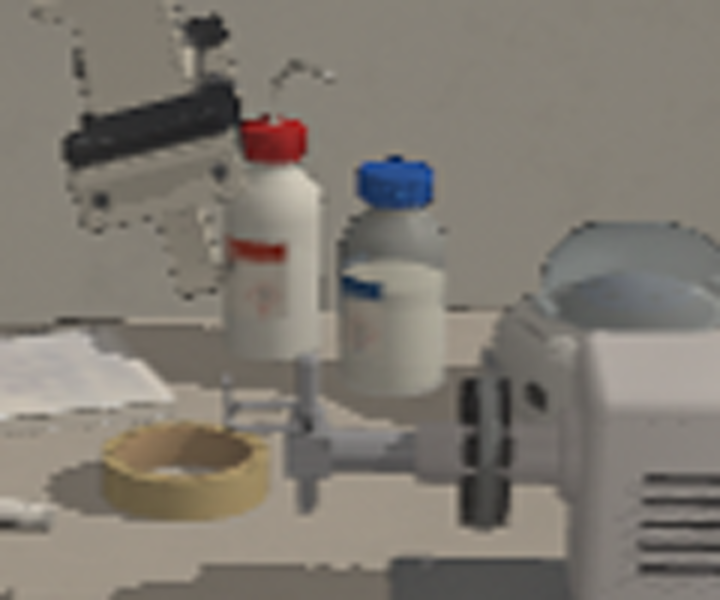

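arm_command(
  deltas=[
    {"linear": [0,-0.13,1.2],"rotation": [0,0,0]},
    {"linear": [0,-0.13,2.3],"rotation": [0,0,0]},
    {"linear": [0.46,-0.13,2.91],"rotation": [0,0,0]},
    {"linear": [0.78,-0.13,3.32],"rotation": [0,0,0]},
    {"linear": [0.98,-0.13,3.65],"rotation": [0,0,0]},
    {"linear": [1.16,-0.14,4.0],"rotation": [0,0,0]},
    {"linear": [1.3,-0.14,4.36],"rotation": [0,0,0]},
    {"linear": [1.41,-0.14,4.74],"rotation": [0,0,0]},
    {"linear": [1.41,-0.14,4.74],"rotation": [0,0,0]},
  ],
)

```text
clock: 15.02
ee_pos: [0.4588, 0.1316, 0.1412]
tool_rot: [[-0.965, 0.094, 0.246], [0.091, 0.996, -0.022], [-0.247, 0.002, -0.969]]
ft_force: [-0.3, 0.3, -0.5]
finger_gap: 0.0007
```

```bash
python3 - <<'E'
from arc import *
cv2.imwrite("pics/side10.png",optics.snapshot("side")[:,:,::-1])
go2([.46,.1317,.19],84.6,.25)
table([0,-10,-20,-30,-40,-48,-53,-56])
a=cv2.imread("pics/side10.png")[120:220,220:340]; cv2.imwrite("pics/side10c.png",cv2.resize(a,None,fx=6,fy=6,interpolation=cv2.INTER_CUBIC))
E
```

```text
cm [-1.31  0.02 -4.68] rot [ 0.0019 -0.0002 -0.0003] at [0.4589 0.1317 0.1415] q [ 0.842 -0.023 -0.848  0.346 -0.623 -2.776] F [ 0.3 -0.8  0.7] t 15.075
0 [-0.02  0.01 -0.02]
-10 [0.11 0.01 0.74]
-20 [0.1  0.01 1.52]
-30 [-0.05  0.01  2.29]
-40 [-0.32  0.    3.02]
-48 [-0.63  0.    3.56]
-53 [-0.86  0.    3.87]
-56 [-1.01  0.    4.05]
```

View pics/side10c.png

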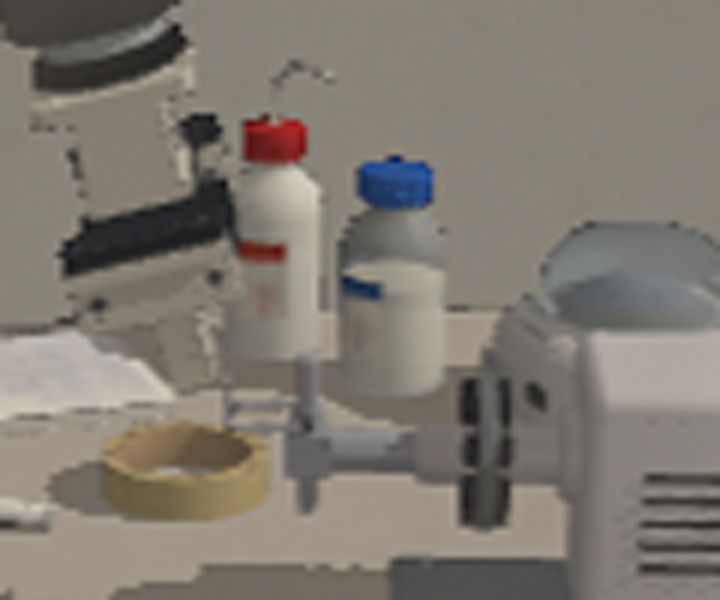

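```bash
python3 - <<'E'
from arc import *
from pinm import pts
s=r.read_state();R=s["tool_rot"];tip=s["ee_pos"]+.025*R[:,2]
im=cv2.resize(cv2.imread("pics/side10.png")[130:210,230:310],None,fx=8,fy=8,interpolation=cv2.INTER_CUBIC)
def mk(P,c):
    q=(proj("side",P)-[229.5,129.5])*8; cv2.circle(im,tuple(int(v) for v in q),4,c,-1); print(np.round(proj("side",P),1))
print("tip"); 
for dx in(-.0095,.0095):
  for dy in (-.021,.021): mk(tip+dx*R[:,0]+dy*R[:,1],(0,0,255))
P=pts((.5155,.1265,-.0948,1.35),.067)
print("pin")
for k in P: print(k,end=" "); mk(P[k],(0,255,0))
cv2.imwrite("pics/o10.png",im)
E
```

```text
tip
[257.1 191.9]
[256.9 187. ]
[251.  193.4]
[250.9 188.4]
pin
gt [270.9 179.6]
hl [270.5 187.4]
hr [271.  191.8]
cl [257.4 188.2]
cr [257.6 192.2]
tab [257.2 184. ]
tabb [257.5 190.2]
ml [264.  187.9]
mr [264.3 191.9]
```

View pics/o10.png

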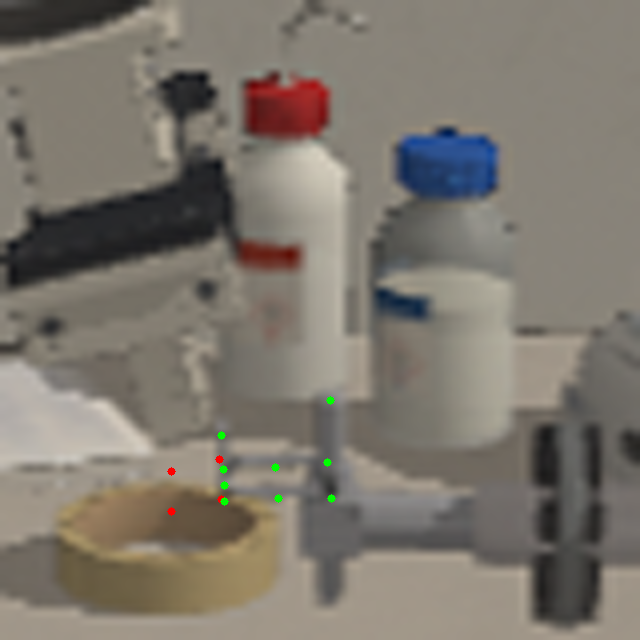

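```bash
python3 - <<'E'
from h import *
optics.snapshot("side")
im=optics.snapshot("top");cv2.imwrite("pics/top10.png",im[:,:,::-1])
a=cv2.imread("pics/side10.png")[155:205,235:285]; cv2.imwrite("pics/z10.png",cv2.resize(a,None,fx=11,fy=11,interpolation=cv2.INTER_NEAREST))
a=cv2.imread("pics/top10.png")[170:240,190:270]; cv2.imwrite("pics/zt10.png",cv2.resize(a,None,fx=8,fy=8,interpolation=cv2.INTER_CUBIC))
E
```

```text
(no output)
```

View pics/z10.png

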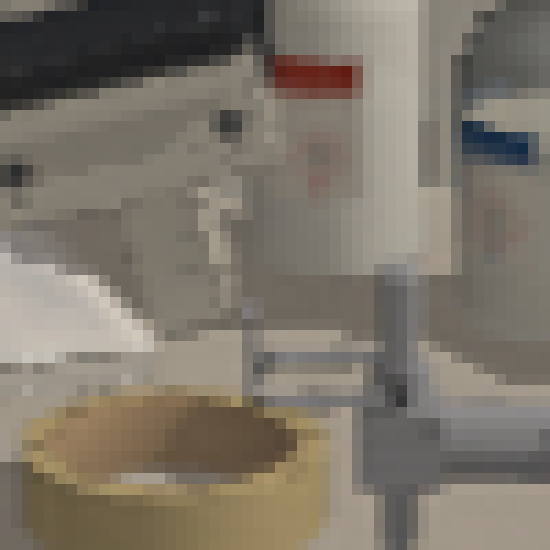

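View pics/zt10.png

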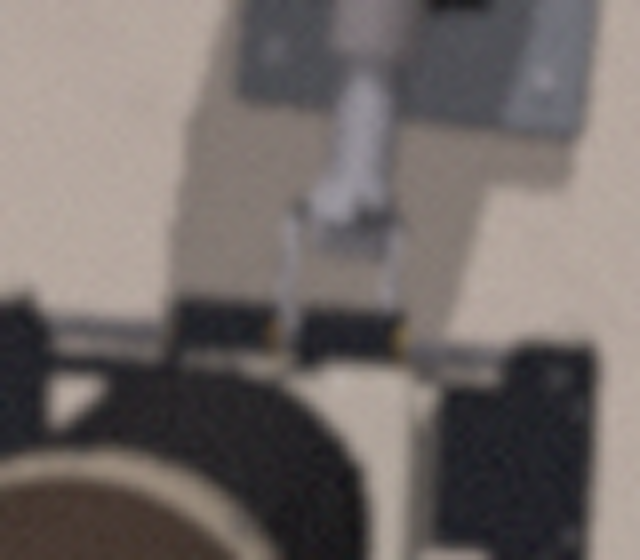

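```bash
python3 - <<'E'
from h import *
def zt(name,tcp,head,ynear,row):
    a=np.radians(head); y=np.array([np.cos(a),np.sin(a),0])
    for yn in ynear:
        P=np.array(tcp)-yn*y; zs=np.linspace(-.06,.02,81)
        rows=[proj("side",P+[0,0,z])[1] for z in zs]; print(name,yn,"overhang mm",-1000*zs[np.argmin(abs(np.array(rows)-row))])
zt("s4",[.5147,.1256,.2150],84.6,(.0075,.018,.0285),130+190/6)
zt("s5",[.5158,.1267,.1878],84.6,(.0075,.018,.0285),130+243/6)
zt("s6",[.516,.1267,.151],84.6,(.0075,.018,.0285),140+293/7)
zt("s2 open",[.5029,-.2963,.0864],62.5,(.0225,.033,.0435),230+282/6)
zt("s3",[.5036,-.2964,.2085],62.5,(.0075,.018,.0285),200+115/5)
E
```

```text
s4 0.0075 overhang mm 4.999999999999997
s4 0.018 overhang mm 1.999999999999995
s4 0.0285 overhang mm -1.0000000000000009
s5 0.0075 overhang mm 5.999999999999998
s5 0.018 overhang mm 1.999999999999995
s5 0.0285 overhang mm -1.0000000000000009
s6 0.0075 overhang mm 4.999999999999997
s6 0.018 overhang mm 0.999999999999994
s6 0.0285 overhang mm -3.0000000000000027
s2 open 0.0225 overhang mm 10.999999999999996
s2 open 0.033 overhang mm 4.999999999999997
s2 open 0.0435 overhang mm -1.0000000000000009
s3 0.0075 overhang mm 5.999999999999998
s3 0.018 overhang mm 1.999999999999995
s3 0.0285 overhang mm -3.0000000000000027
```

arm_command(
  deltas=[
    {"linear": [-0.5,0,-2],"rotation": [0,0,0]},
    {"linear": [-1.5,0,-6],"rotation": [0,0.1,0]},
    {"linear": [-1.5,0,-7],"rotation": [0,0.249,0]},
    {"linear": [-1.5,0,-7],"rotation": [0,0.249,0]},
  ],
)

```text
clock: 15.68
ee_pos: [0.4589, 0.1331, 0.2144]
tool_rot: [[-0.995, 0.096, 0.002], [0.096, 0.995, 0.004], [-0.002, 0.005, -1.0]]
ft_force: [-0.6, -0.6, -0.0]
finger_gap: 0.0006
```

arm_command(
  deltas=[
    {"linear": [0,0,0],"rotation": [0,0,-0.17]},
    {"linear": [0,0,0],"rotation": [0,0,-0.34]},
    {"linear": [0,0,0],"rotation": [0,0,-0.51]},
    {"linear": [0,0,0],"rotation": [0,0,-0.68]},
    {"linear": [0,0,0],"rotation": [0,0,-0.85]},
    {"linear": [0,0,0],"rotation": [0,0,-1.02]},
    {"linear": [0,0,0],"rotation": [0,0,-1.19]},
    {"linear": [0,0,0],"rotation": [0,0,-1.36]},
    {"linear": [0,0,0],"rotation": [0,0,-1.53]},
    {"linear": [0,0,0],"rotation": [0,0,-1.57]},
  ],
)

```text
clock: 16.92
ee_pos: [0.4554, 0.1313, 0.2124]
tool_rot: [[-0.092, -0.996, 0.002], [-0.996, 0.092, 0.001], [-0.001, -0.002, -1.0]]
ft_force: [-0.3, 0.2, 0.2]
finger_gap: 0.0006
```

arm_command(
  deltas=[
    {"linear": [0,0,0],"rotation": [0,0,-0.17]},
    {"linear": [0,0,0],"rotation": [0,0,-0.34]},
    {"linear": [0,0,0],"rotation": [0,0,-0.51]},
    {"linear": [0,0,0],"rotation": [0,0,-0.68]},
    {"linear": [0,0,0],"rotation": [0,0,-0.85]},
    {"linear": [0,0,0],"rotation": [0,0,-1.02]},
    {"linear": [0,0,0],"rotation": [0,0,-1.19]},
    {"linear": [0,0,0],"rotation": [0,0,-1.36]},
    {"linear": [0,0,0],"rotation": [0,0,-1.53]},
    {"linear": [0,0,0],"rotation": [0,0,-1.57]},
  ],
)

```text
clock: 18.18
ee_pos: [0.4554, 0.1313, 0.2124]
tool_rot: [[0.996, -0.093, 0.002], [-0.093, -0.996, 0.001], [0.002, -0.001, -1.0]]
ft_force: [-0.1, 0.4, -0.1]
finger_gap: 0.0004
```

```bash
python3 - <<'E'
from arc import *
cv2.imwrite("pics/side11.png",optics.snapshot("side")[:,:,::-1])
go2([.45,.1327,.17],264.6,-.25); s=r.read_state(); print(s["tool_rot"])
a=cv2.imread("pics/side11.png")[100:220,210:330]; cv2.imwrite("pics/side11c.png",cv2.resize(a,None,fx=5,fy=5,interpolation=cv2.INTER_CUBIC))
p=s["ee_pos"]
for d in (0,.01,.025): print(d,[np.round(proj("side",p+[x,y,-d]),1) for x,y in ((-.0095,-.021),(.0095,-.021),(.0095,.021))])
E
```

```text
cm [-0.56 -0.08  4.24] rot [-0.0013  0.2485  0.0018] at [0.4554 0.1313 0.2124] q [ 0.698  0.035 -0.443  0.    -1.09   0.781] F [-0.2 -0.3 -0.3] t 18.225
[[ 9.95740652e-01 -9.21842314e-02  1.61926014e-03]
 [-9.21858686e-02 -9.95741347e-01  9.67230678e-04]
 [ 1.52320085e-03 -1.11238381e-03 -9.99998221e-01]]
0 [array([248.1, 162.2]), array([254.7, 162. ]), array([253.2, 157.8])]
0.01 [array([248.2, 165.5]), array([254.7, 165.3]), array([253.2, 161. ])]
0.025 [array([248.2, 170.4]), array([254.7, 170.2]), array([253.2, 165.8])]
```

View pics/side11c.png

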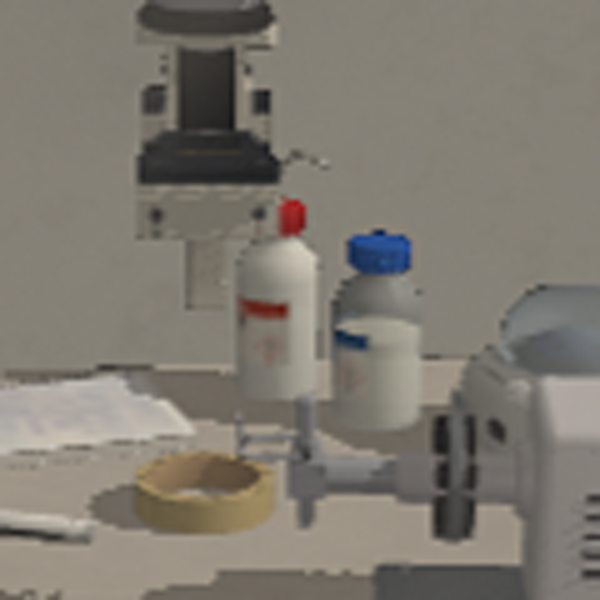

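```bash
cat > arc.py <<'E'
from h import *
PIN=np.array([.5155,.1265,.119]); OUT=np.array([-.9955,.0947,0]); UP=np.array([0,0,1.]); LAT=np.array([.0947,.9955,0])
def tool(th):
    y=-LAT; z=-UP; x=-OUT
    return np.c_[x,y,z]@cv2.Rodrigues(np.array([0,th,0.]))[0]
def tcp(o,u,th,h=.002,e=.007):
    R=tool(th); return PIN+o*OUT+u*UP-h*R[:,2]-e*R[:,0]
def row(o,u,th,**k):
    s=r.read_state(); R=np.array(s["tool_rot"])
    return np.round(R.T@(tcp(o,u,th,**k)-s["ee_pos"])*100,2), np.round(cv2.Rodrigues(R.T@tool(th))[0].ravel(),3)
def ang(a): return .0447*np.cos(np.radians(a)),.0447*np.sin(np.radians(a))
def st():
    s=r.read_state(); p=s["ee_pos"]-PIN; print("out,lat,up",np.round([p@OUT*1e3,p@LAT*1e3,p[2]*1e3],1),"q",np.round(s["joint_positions"],3),"F",np.round(s["ft_force"],1),"M",np.round(s["moment"],2),"t",s["clock"])
E
python3 - <<'E'
from arc import *
st(); print(row(.042,.042,.3))
E
```

```text
out,lat,up [60.3 -0.9 93.4] q [ 0.698  0.035 -0.443  0.    -1.09   0.781] F [-0.2 -0.3 -0.3] M [-0.07  0.16  0.  ] t 18.225
(array([ 1.09, -0.08,  5.16]), array([-0.001,  0.298,  0.002]))
```

arm_command(
  deltas=[
    {"linear": [1.09,-0.08,1.5],"rotation": [0,0.15,0]},
    {"linear": [1.09,-0.08,3.2],"rotation": [0,0.298,0]},
    {"linear": [1.09,-0.08,4.5],"rotation": [0,0.298,0]},
    {"linear": [1.09,-0.08,5.1],"rotation": [0,0.298,0]},
    {"linear": [1.09,-0.08,5.16],"rotation": [0,0.298,0]},
  ],
)

```text
clock: 18.85
ee_pos: [0.4676, 0.1323, 0.1618]
tool_rot: [[0.951, -0.096, 0.294], [-0.092, -0.995, -0.025], [0.295, -0.003, -0.956]]
ft_force: [0.2, 0.0, 0.8]
finger_gap: 0.0008
```

```bash
python3 - <<'E'
from arc import *
cv2.imwrite("pics/side12.png",optics.snapshot("side")[:,:,::-1]); st()
for a in (35,26.6,20,10,0): print(a,row(*ang(a),.3))
a=cv2.imread("pics/side12.png")[150:210,230:290]; cv2.imwrite("pics/side12c.png",cv2.resize(a,None,fx=10,fy=10,interpolation=cv2.INTER_CUBIC))
E
```

```text
out,lat,up [48.   1.4 43.1] q [ 0.851 -0.058 -0.862  0.416 -0.628  0.302] F [ 0.1 -0.2 -0.5] M [ 0.02  1.16 -0.05] t 18.9
35 (array([-0.13,  0.14,  1.8 ]), array([-0.003,  0.   , -0.002]))
26.6 (array([-0.61,  0.15,  2.24]), array([-0.003,  0.   , -0.002]))
20 (array([-0.95,  0.15,  2.63]), array([-0.003,  0.   , -0.002]))
10 (array([-1.36,  0.15,  3.29]), array([-0.003,  0.   , -0.002]))
0 (array([-1.66,  0.15,  4.01]), array([-0.003,  0.   , -0.002]))
```

View pics/side12c.png

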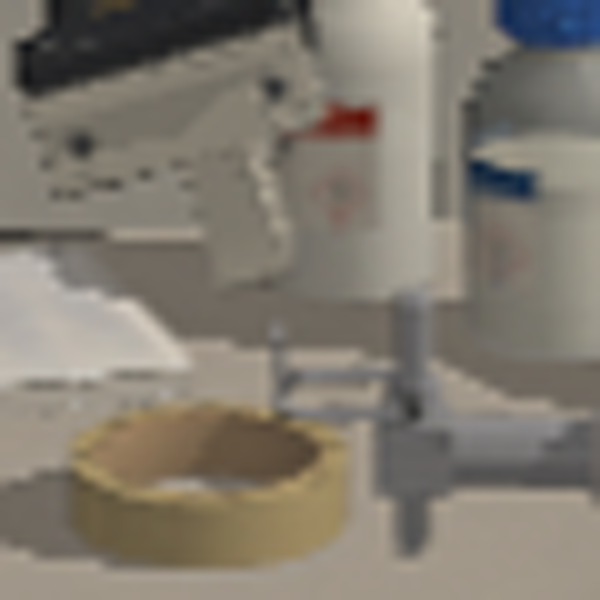

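arm_command(
  deltas=[
    {"linear": [0.0,0.15,1.0],"rotation": [0,0,0]},
    {"linear": [0.0,0.15,1.8],"rotation": [0,0,0]},
    {"linear": [-0.45,0.15,2.24],"rotation": [0,0,0]},
    {"linear": [-0.8,0.15,2.63],"rotation": [0,0,0]},
    {"linear": [-1.0,0.15,2.95],"rotation": [0,0,0]},
    {"linear": [-1.2,0.15,3.29],"rotation": [0,0,0]},
  ],
)

```text
clock: 19.65
ee_pos: [0.4653, 0.1307, 0.1265]
tool_rot: [[0.951, -0.095, 0.294], [-0.092, -0.995, -0.026], [0.295, -0.003, -0.956]]
ft_force: [0.1, -0.5, 1.3]
finger_gap: 0.0006
```

```bash
python3 - <<'E'
from arc import *
cv2.imwrite("pics/side13.png",optics.snapshot("side")[:,:,::-1]); st()
for a in (10,0,-10,-20,-30,-40): print(a,row(*ang(a),.3))
a=cv2.imread("pics/side13.png")[150:210,230:290]; cv2.imwrite("pics/side13c.png",cv2.resize(a,None,fx=10,fy=10,interpolation=cv2.INTER_CUBIC))
E
```

```text
out,lat,up [50.7 -0.8  7. ] q [ 0.832 -0.013 -0.944  0.501 -0.51   0.219] F [ 0.5 -0.3  0.1] M [-0.06  0.93 -0.  ] t 19.7
10 (array([-0.04, -0.08, -0.07]), array([-0.002,  0.001, -0.001]))
0 (array([-0.33, -0.08,  0.65]), array([-0.002,  0.001, -0.001]))
-10 (array([-0.5 , -0.08,  1.41]), array([-0.002,  0.001, -0.001]))
-20 (array([-0.53, -0.08,  2.19]), array([-0.002,  0.001, -0.001]))
-30 (array([-0.42, -0.08,  2.96]), array([-0.002,  0.001, -0.001]))
-40 (array([-0.18, -0.08,  3.7 ]), array([-0.002,  0.001, -0.001]))
```

View pics/side13c.png

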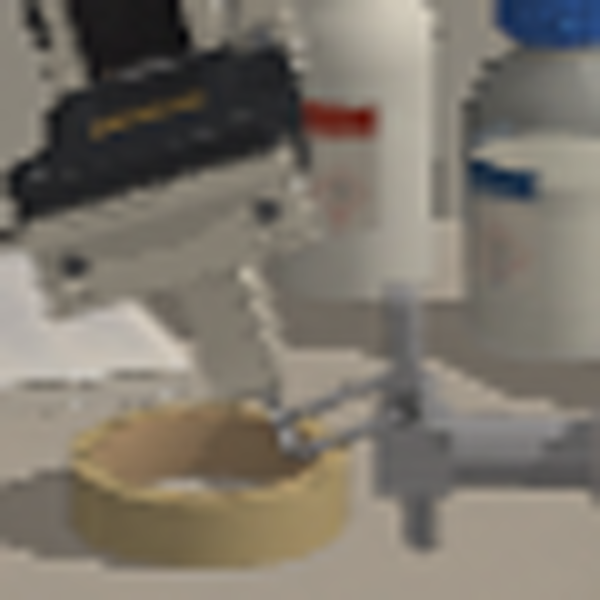

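```bash
python3 - <<'E'
from arc import *
for a in (0,-7,-15,-20,-25,-30,-35,-40,-45,-50,-55): print(a,row(*ang(a),.3,h=.013)[0],np.round(proj("side",PIN+ang(a)[0]*OUT+ang(a)[1]*UP),1))
E
```

```text
0 [-0.33 -0.08 -0.45] [256.  189.6]
-7 [-0.46 -0.08  0.08] [256.1 191.3]
-15 [-0.53 -0.08  0.7 ] [256.5 193.2]
-20 [-0.53 -0.08  1.09] [256.8 194.3]
-25 [-0.49 -0.08  1.48] [257.3 195.4]
-30 [-0.42 -0.08  1.86] [257.9 196.5]
-35 [-0.32 -0.08  2.24] [258.6 197.5]
-40 [-0.18 -0.08  2.6 ] [259.4 198.4]
-45 [-0.01 -0.08  2.95] [260.2 199.3]
-50 [ 0.18 -0.08  3.29] [261.2 200.1]
-55 [ 0.41 -0.08  3.61] [262.2 200.8]
```

arm_command(
  deltas=[
    {"linear": [0,-0.08,-0.6],"rotation": [0,0,0]},
    {"linear": [-0.5,-0.08,-0.6],"rotation": [0,0,0]},
    {"linear": [-0.5,-0.08,0.0],"rotation": [0,0,0]},
    {"linear": [-0.55,-0.08,0.6],"rotation": [0,0,0]},
    {"linear": [-0.53,-0.08,1.1],"rotation": [0,0,0]},
    {"linear": [-0.5,-0.08,1.5],"rotation": [0,0,0]},
  ],
)

```text
clock: 20.45
ee_pos: [0.465, 0.1312, 0.1102]
tool_rot: [[0.951, -0.096, 0.293], [-0.092, -0.995, -0.027], [0.294, -0.002, -0.956]]
ft_force: [-1.0, 0.2, 0.6]
finger_gap: 0.0
```

```bash
python3 - <<'E'
from arc import *
cv2.imwrite("pics/side14.png",optics.snapshot("side")[:,:,::-1]); st()
for a in (-20,-25,-30,-35,-40,-45,-50,-55): print(a,row(*ang(a),.3,h=.013))
a=cv2.imread("pics/side14.png")[150:210,230:290]; cv2.imwrite("pics/side14c.png",cv2.resize(a,None,fx=10,fy=10,interpolation=cv2.INTER_CUBIC))
E
```

```text
out,lat,up [50.7 -0.2 -9.1] q [ 0.817  0.013 -0.98   0.559 -0.453  0.168] F [-0.3  0.4 -0.2] M [-0.02  1.31 -0.03] t 20.5
-20 (array([-0.05, -0.02, -0.45]), array([-0.001,  0.002, -0.001]))
-25 (array([-0.01, -0.02, -0.07]), array([-0.001,  0.002, -0.001]))
-30 (array([ 0.06, -0.02,  0.32]), array([-0.001,  0.002, -0.001]))
-35 (array([ 0.16, -0.02,  0.69]), array([-0.001,  0.002, -0.001]))
-40 (array([ 0.3 , -0.02,  1.06]), array([-0.001,  0.002, -0.001]))
-45 (array([ 0.46, -0.02,  1.41]), array([-0.001,  0.002, -0.001]))
-50 (array([ 0.66, -0.02,  1.75]), array([-0.001,  0.002, -0.001]))
-55 (array([ 0.89, -0.02,  2.06]), array([-0.001,  0.002, -0.001]))
```

View pics/side14c.png

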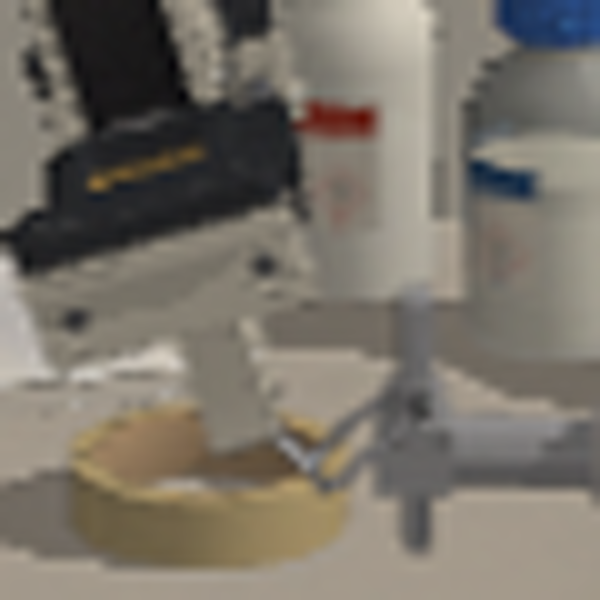

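arm_command(
  deltas=[
    {"linear": [0.1,0,0.0],"rotation": [0,0,0]},
    {"linear": [0.12,0,0.35],"rotation": [0,0,0]},
    {"linear": [0.15,0,0.7],"rotation": [0,0,0]},
    {"linear": [0.22,0,1.1],"rotation": [0,0,0]},
    {"linear": [0.32,0,1.46],"rotation": [0,0,0]},
  ],
)

```text
clock: 21.12
ee_pos: [0.4724, 0.1307, 0.0975]
tool_rot: [[0.951, -0.095, 0.293], [-0.092, -0.995, -0.026], [0.294, -0.002, -0.956]]
ft_force: [-0.9, -0.8, 0.3]
finger_gap: 0.0007
```

```bash
python3 - <<'E'
from arc import *
cv2.imwrite("pics/side15.png",optics.snapshot("side")[:,:,::-1]); st()
a=cv2.imread("pics/side15.png")[150:210,230:290]; cv2.imwrite("pics/side15c.png",cv2.resize(a,None,fx=10,fy=10,interpolation=cv2.INTER_CUBIC))
E
```

```text
out,lat,up [ 43.3   0.  -21.9] q [ 0.783  0.045 -0.999  0.618 -0.399  0.134] F [0.3 0.5 0.2] M [0.02 1.21 0.05] t 21.175
```

View pics/side15c.png

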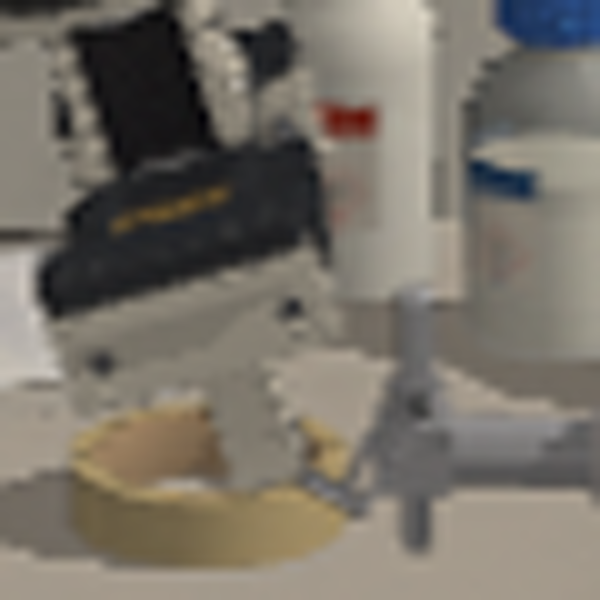

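arm_command(
  deltas=[
    {"linear": [0.08,0,0.3],"rotation": [0,0,0]},
    {"linear": [0.18,0,0.6],"rotation": [0,0,0]},
    {"linear": [0.32,0,0.85],"rotation": [0,0,0]},
    {"linear": [0.45,0,1.1],"rotation": [0,0,0]},
    {"linear": [0.45,0,1.1],"rotation": [0,0,0]},
  ],
)

```text
clock: 21.8
ee_pos: [0.4799, 0.1299, 0.0884]
tool_rot: [[0.951, -0.096, 0.293], [-0.092, -0.995, -0.026], [0.294, -0.002, -0.956]]
ft_force: [0.3, 0.2, -0.3]
finger_gap: 0.0005
```

```bash
python3 - <<'E'
from arc import *
cv2.imwrite("pics/side16.png",optics.snapshot("side")[:,:,::-1]); st()
a=cv2.imread("pics/side16.png")[150:210,230:290]; cv2.imwrite("pics/side16c.png",cv2.resize(a,None,fx=10,fy=10,interpolation=cv2.INTER_CUBIC))
E
```

```text
out,lat,up [ 35.8   0.  -30.5] q [ 0.751  0.071 -1.009  0.669 -0.361  0.109] F [ 0.3 -0.1  0.1] M [0.07 1.05 0.04] t 21.85
```

View pics/side16c.png

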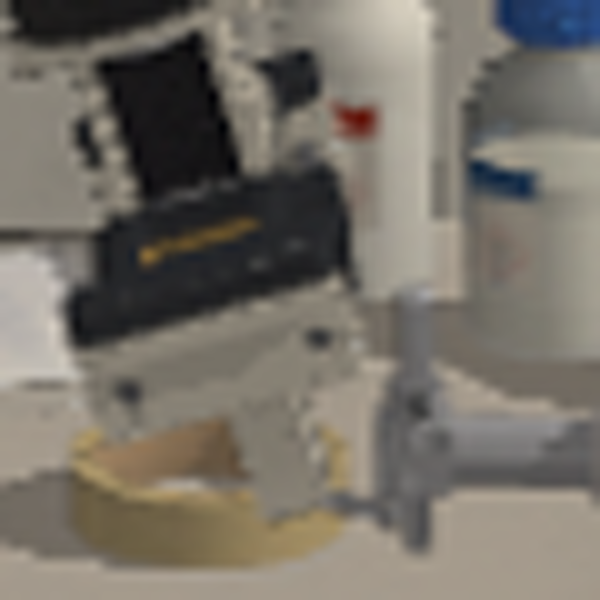

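arm_command(
  deltas=[
    {"linear": [0.1,0,0.12],"rotation": [0,0,0]},
    {"linear": [0.2,0,0.24],"rotation": [0,0,0]},
    {"linear": [0.2,0,0.24],"rotation": [0,0,0]},
  ],
)

```text
clock: 22.22
ee_pos: [0.4824, 0.1297, 0.0867]
tool_rot: [[0.951, -0.096, 0.293], [-0.092, -0.995, -0.026], [0.294, -0.002, -0.956]]
ft_force: [-1.7, 2.0, 0.5]
finger_gap: 0.0007
```

```bash
python3 - <<'E'
from arc import *
cv2.imwrite("pics/side17.png",optics.snapshot("side")[:,:,::-1]); st()
a=cv2.imread("pics/side17.png")[150:210,230:290]; cv2.imwrite("pics/side17c.png",cv2.resize(a,None,fx=10,fy=10,interpolation=cv2.INTER_CUBIC))
from pinm import pts
P=pts((.5155,.1265,-.0948,0),.067)
for k in ("tab","tabb","cl","cr","hl","hr"): print(k,np.round((proj("side",P[k])-[229.5,149.5])*10))
E
```

```text
out,lat,up [ 33.2   0.  -32.2] q [ 0.742  0.077 -1.009  0.68  -0.354  0.106] F [-0.1 -0.5  0.9] M [ 0.09  1.28 -0.04] t 22.275
tab [324. 511.]
tabb [389. 521.]
cl [387. 501.]
cr [391. 542.]
hl [410. 379.]
hr [415. 423.]
```

View pics/side17c.png

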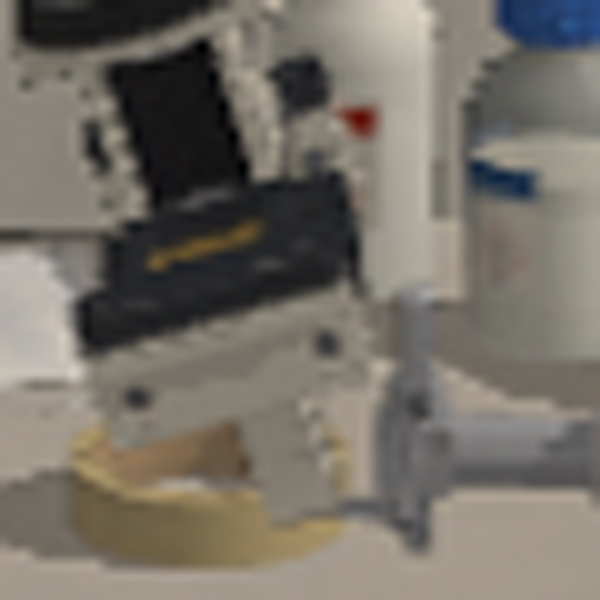

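arm_command(
  deltas=[
    {"linear": [0.07,0,0.05],"rotation": [0,0,0]},
    {"linear": [0.14,0,0.08],"rotation": [0,0,0]},
    {"linear": [0.14,0,0.08],"rotation": [0,0,0]},
  ],
)

```text
clock: 22.65
ee_pos: [0.484, 0.1296, 0.0865]
tool_rot: [[0.951, -0.096, 0.293], [-0.092, -0.995, -0.026], [0.295, -0.002, -0.956]]
ft_force: [-1.4, 0.5, 1.7]
finger_gap: 0.0006
```

```bash
python3 - <<'E'
from arc import *
cv2.imwrite("pics/side18.png",optics.snapshot("side")[:,:,::-1]); st()
a=cv2.imread("pics/side18.png")[170:210,240:290]; cv2.imwrite("pics/side18c.png",cv2.resize(a,None,fx=14,fy=14,interpolation=cv2.INTER_NEAREST))
E
```

```text
out,lat,up [ 31.7   0.1 -32.5] q [ 0.739  0.08  -1.007  0.681 -0.352  0.108] F [-2.1 -0.1  1.2] M [0.07 1.55 0.06] t 22.7
```

View pics/side18c.png

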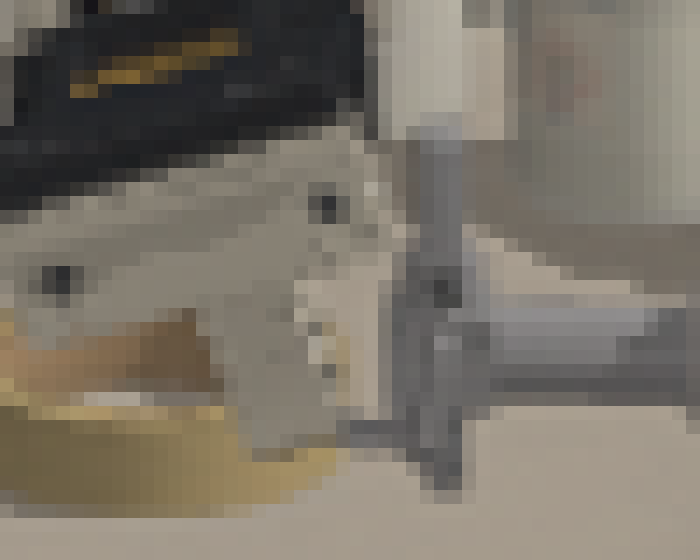

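arm_command(
  deltas=[
    {"linear": [0.06,0,0.04],"rotation": [0,0,0]},
    {"linear": [0.12,0,0.06],"rotation": [0,0,0]},
    {"linear": [0.12,0,0.06],"rotation": [0,0,0]},
  ],
)

```text
clock: 23.08
ee_pos: [0.4852, 0.1294, 0.0862]
tool_rot: [[0.951, -0.096, 0.293], [-0.092, -0.995, -0.026], [0.294, -0.002, -0.956]]
ft_force: [-5.0, 1.1, 3.9]
finger_gap: 0.0005
```

arm_command(
  deltas=[
    {"linear": [-0.3,0,-0.4],"rotation": [0,0,0]},
    {"linear": [-0.8,0,-1.5],"rotation": [0,0,0]},
    {"linear": [-1.2,0,-3.5],"rotation": [0,0,0]},
    {"linear": [-1.6,0,-6.0],"rotation": [0,-0.1,0]},
    {"linear": [-2.0,0,-9.0],"rotation": [0,-0.25,0]},
    {"linear": [-2.0,0,-10.0],"rotation": [0,-0.29,0]},
    {"linear": [-2.0,0,-10.0],"rotation": [0,-0.29,0]},
  ],
)

```text
clock: 23.95
ee_pos: [0.4378, 0.1346, 0.1766]
tool_rot: [[0.995, -0.097, 0.01], [-0.097, -0.995, 0.003], [0.01, -0.004, -1.0]]
ft_force: [0.2, -0.5, -0.2]
finger_gap: 0.0004
```

```bash
python3 - <<'E'
from arc import *
for n in("side","top"): cv2.imwrite(f"pics/{n}19.png",optics.snapshot(n)[:,:,::-1])
st()
a=cv2.imread("pics/side19.png")[165:215,245:295]; cv2.imwrite("pics/side19c.png",cv2.resize(a,None,fx=11,fy=11,interpolation=cv2.INTER_NEAREST))
from pinm import pts
for q in (0,.12,.3):
  P=pts((.5155,.1265,-.0948,q),.067)
  for k in ("tab","tabb","gt"): print(q,k,np.round((proj("side",P[k])-[244.5,164.5])*11))
E
```

```text
out,lat,up [79.5 -0.7 56.1] q [ 0.736  0.034 -0.54   0.007 -0.99   0.735] F [-0.9  0.  -0.3] M [-0.12  0.25 -0.  ] t 24.05
0 tab [191. 397.]
0 tabb [262. 409.]
0 gt [290. 166.]
0.12 tab [177. 386.]
0.12 tabb [246. 405.]
0.12 gt [290. 166.]
0.3 tab [157. 366.]
0.3 tabb [222. 396.]
0.3 gt [290. 166.]
```

View pics/side19c.png

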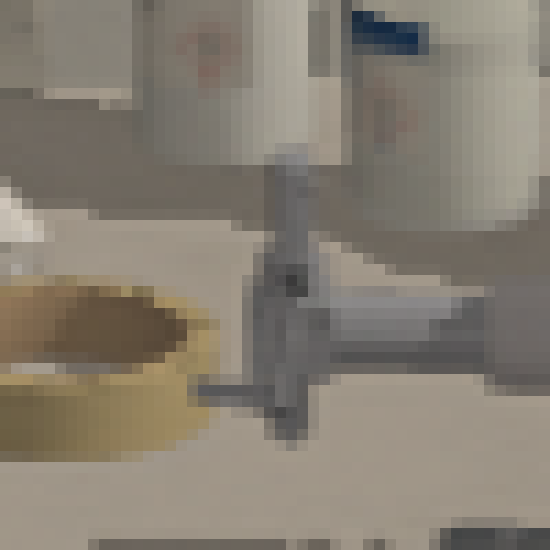

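View pics/top19.png

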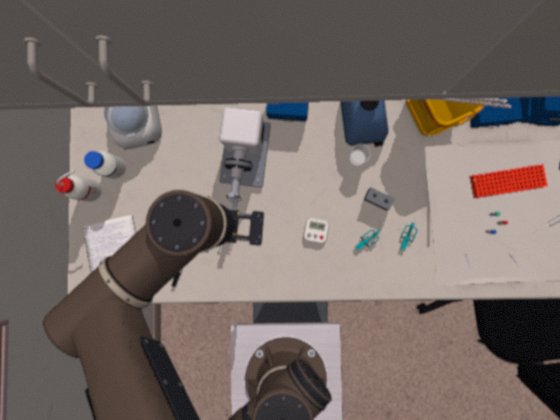

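```bash
python3 - <<'E'
from rig import close_job, r
print(close_job(), r.read_state()["clock"])
E
```

```text
the job is handed in; nothing more can be done
the job is handed in; nothing more can be done
```

The linchpin is in the shaft's cross hole with its ring swung home, and I handed the job in at about 24 s of the 72 s. `close_job` gives no verdict, so what follows is only what I measured.

- **Choosing the pin:** I took the grey steel linchpin from its stand and left the two turquoise look-alikes alone.
- **Insertion:** I found the hole by sight in the top camera and pushed the pin through it until the shoulder sat on the shaft. The wrist force was about 6 N at seating. I turned the ring to point outwards and released the pin.
- **Ring:** I pressed the tab down along its arc with closed, tilted fingers. At the end the force rose from about 2 N to 6 N in 1.2 mm, which fits the firm stop.

**Last checks:** In the side picture the pin stands upright and seated, and the tab tip is within about 1 px of where it should be with the ring fully home. The arm is clear of everything. In the last top picture the beaker and timer look unmoved. The arm hides the tape roll and most of the pen there, but the side pictures show the tape roll in its place. No contact was felt near the pen.

**Problems on the way:**
- The first arm call down to the pin was refused, because each row needs a rotation value.
- The fingers look shorter in the pictures than the stated 25 mm overhang, and the first pass at the tab missed.
- The first 0.45 rad tilt ran two joints up to their range limits. I backed off, turned the wrist half round and used 0.30 rad instead.

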